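# Lock a quarter-turn hold-down into a sloped T-slot beside a metal sample

## Task

Secure the metal sample on the sloped T-slot plate so that it cannot lift off: take the hold-down with the ball knob, drop its T-foot into the slot just up the slope from the sample until its collar sits on the plate, then turn the knob a quarter turn so that the foot lies crosswise under the slot's lips and the finger reaches straight down the slope over the middle of the sample. Let go, with the sample still lying flat against its fence and the things around left standing where they are.

Things in the scene. Friction and masses are not known exactly. Their poses are not given: they have to be found in the camera images.
- angle_plate: Fixed angle plate on the bench: dark base 178 x 236 x 12 mm, grey side cheeks, a steel face that slopes at 30 degrees and rises away from the robot to 120 mm; open above. Origin on the bench, 92 mm below the middle of the slot's mouth; z up, y level along the slot, x level towards the high side. Its place and yaw vary.
- t_table: The sloped steel face. Origin: on the face at the middle of the slot's mouth; x up the slope, y along the slot (level), z square out of the face (30 degrees from vertical). Face x -90 to +50, y -95 to +95 mm. T-slot along all of y, ends closed: mouth 28 mm wide with 3.5 mm bevels, lips 10 mm thick, under them a hollow 60 mm wide, floor 29 mm below the face.
- fence (a point): Middle of the top of the dark fence bar (12 mm wide, 10 mm high) across the low end of the face, parallel to the slot; its side towards the slot lies 70 mm down the slope from the slot's middle.
- hold_down: Loose one-piece steel hold-down, 105 mm tall, about 260 g, standing upright on its T-foot on the bench. Origin: centre of the foot's underside; z up the shank; x along both foot and finger, the finger pointing to +x. Foot 48 x 22 x 12 mm, round ends, bevelled below; shank 22 mm round; turning the knob turns it all. Once seated it turns freely either way.
- collar (a point): Centre of the underside of the hold-down's round collar (40 mm across, 6 mm thick), 25 mm above the foot's underside; it rests on the face when the foot is fully in the slot.
- knob (a point): Centre of the hold-down's smooth black ball knob, 40 mm across, 85 mm above the foot's underside and 24 mm above the finger's upper side. A grip above or below the ball's widest part slips off.
- finger_tip (a point): Point on the underside of the hold-down's flat finger, 45 mm from the shank's axis. The finger is 18 mm wide, 9 mm thick, reaches from 21 mm behind the axis to 49 mm ahead; its underside is 27 mm above the collar's underside, so it swings over the sample with 3 mm to spare and does not press.
- sample: Loose bright metal disc, 41 mm across, 24 mm high, 85 g, two dark burn spots on top, lying flat on the sloped face against the fence, up to 45 mm either side of its middle. Origin: centre of its underside, 49 mm down the slope from the slot's middle line; z is its axis.
- sample_top (a point): Centre of the sample's top face, 24 mm above its underside.
- jar: Bystander: white screw-cap tube standing on the bench, 36 mm across, 69 mm tall. Origin: centre of its underside.
- stand_key: Bystander: dark flat key with a small knob, 34 x 78 x 18 mm, lying on the bench. Origin: centre of its underside.
- caliper: Bystander: vernier caliper, 52 x 163 x 11 mm, lying on the bench. Origin: centre of its underside.
- marker: Bystander: felt marker, 16 x 130 x 16 mm, lying on the bench. Origin: centre of its underside.
Mind the look-alikes: they are no part of the job. What is shaped like the sample but pink or turquoise is not meant.

How it is judged (in metres and radians):
On the way:
1. the T-foot has been dropped into the slot, lying along it, with the collar down on the plate (z of hold_down in the frame of t_table between -0.029 and -0.021 m and x of hold_down in the frame of t_table between -0.008 and 0.008 m and angle between the x axis of hold_down and the y axis of t_table, either way round below 0.4 rad), for 0.1 s.
At the end, for the whole second after the job is handed in: Collar on the plate (4 mm), shank square (7 deg) and in the slot (8 mm of its middle), foot crosswise to the slot (20 deg), the finger-tip point within 18 mm of the centre of the sample's top, sample flat on the face (4 mm, 6 deg) and within 8 mm of its place at the fence, all at rest (z of hold_down in the frame of t_table between -0.029 and -0.021 m and x of hold_down in the frame of t_table between -0.008 and 0.008 m and angle between the x axis of hold_down and the y axis of t_table, either way round above 1.22 rad and angle between the z axis of hold_down and the z axis of t_table, either way round below 0.12 rad and distance between finger_tip and sample_top below 0.018 m and x of sample in the frame of t_table between -0.057 and -0.041 m and z of sample in the frame of t_table between -0.004 and 0.004 m and angle between the z axis of sample and the z axis of t_table, either way round below 0.1 rad and linear speed of each of hold_down, sample below 0.02 m/s); the robot touches nothing.
It fails at once if a bystander (jar, key, caliper or marker) was knocked over or pushed more than 30 mm (distance of any of jar, stand_key, caliper, marker from where it was at the start of the episode above 0.03 m or angle between jar's own z axis and vertical above 0.5 rad).
It fails at once if the sample was lifted off the sloped face (z of sample in the frame of t_table above 0.015 m).
It also fails if it takes over 45 s, if anything falls off the work surface, if the arm or the gripper's body presses on something with over 40 N, if the wrist force passes 120 N, or if a joint passes its speed limit or range.

## Robot

A 6-joint arm with a two-finger parallel gripper is mounted at the origin on a cart in front of the work surface, level with it; the furniture and walls round the work are solid. World frame = base frame: x ahead of the robot, y to its left, z up, the work surface at z = 0. Lengths are in mm, angles in rad, forces in N, time in s.
With the tool pointing down it reaches from about 400 to 925 mm from the base axis. Payload 12.5 kg.
Tool frame: the origin (TCP) lies at the very end of the fingers, on their centre line; the grasp point (between the pads) lies 19 mm behind it; z points along the fingers, y is the direction in which the jaws open and shut (so a half turn about z gives the same grasp; the last joint's range is limited). The gripper opens to 95 mm and grips with 3 to 60 N. Pads are 20 mm wide; open, the fingers measure 119 mm over their backs; the gripper's body (75 mm by 180 mm) begins 59 mm behind the grasp point.
Start: joints at [-1.254, 0.491, 1.559, -0, 1.092, -0.106], TCP at [256.471, -569.973, 214.661] pointing down, gripper open.
Joint ranges: [-3.1, 3.1], [-0.84, 2.19], [0.05, 2.79], [-1.13, 4.28], [0.06, 2.93], [-2.69, 2.69]. Speed limits (rad/s): [2.22, 2.22, 2.79, 3.14, 3.14, 3.14].

## Interface

Orientations are given as [roll, pitch, yaw] about the fixed x, y, z axes, in that order (R = Rz(yaw) Ry(pitch) Rx(roll)).
In Python, from cell import env gives the robot as it stands. The module is installed in compiled form; this text tells all that it offers.
- The arm moves only by the tool arm_command, never from a script. Its argument "deltas" is a list that holds one entry, the list of rows, each a list of 5 numbers: the closure, from 0 (fully open) to 1 (shut), then the shift along the world's x, y, z as a fraction of full scale, then the turn about the world's z as a fraction of full scale. In form: [[[grip, dx, dy, dz, twist], ...]]. A call has 1 to 12 rows; each row shifts and turns the pose as measured when the row begins; what a row does not reach is not made up. Full scale, the value 1, is 100 mm for a shift and pi/4 rad for a turn. A row lasts 1/12 s, in which the tool goes at most 41.7 mm and 7.16 degrees, less where a joint would pass 70% of its speed; a pose out of reach is approached as far as the arm can. A call with a number of a shift or a turn outside -1 to 1 is refused whole. A call with a gripper value outside its range is refused whole. The fingers move at their own pace and stop on an object; the grip force is fixed at half the most. Time passes only in rows, so rows that do not move let the fingers close. It gives the time, the measured TCP pose, the force and the opening at its end, in the units of the state.
- env.state(): the state, without advancing time (a new reading comes with each control period).
- env.read_camera(name): name is "scene" or "top" or "wrist"; returns a dict with "frame" (420x560x3 uint8, red, green, blue), "fx", "fy", "cx", "cy" (pixels), "R" (3x3) and "t" (3): a world point X has camera coordinates R X + t; the wrist camera has in their place "tool_from_camera" (4x4, takes a point from camera to tool coordinates, whose origin is the TCP and whose axes are the flange's). Camera axes: x right, y down, z forward; pixel columns grow to the right and rows downward; lengths in mm; the calibration is good to about 2 mm. A picture is of the moment at which its call begins: read the wrist's pose just before it. There is no depth.
- env.job_done(): hands the job in, once; it reports no verdict.
The state is a dict: "t": time; "joints": joint angles; "qvel": joint speeds; "tau": joint torques, N m; "eef_pos": TCP position; "tcp_rot": TCP orientation; "ft_force": force on the tool from outside, world axes, zero at the start; "moment": the same for the moment, N m; "opening": opening from 0.0 (shut) to 1.0 (fully open).
Only numpy, scipy, OpenCV 4.12 (cv2) and the standard library are available. Lean on these libraries where they do the work, as an engineer would, in place of code of your own. Each camera call takes 0.05 s, during which the arm holds its last target.

## Working session

There is one attempt and no reset: what is moved stays moved. The work goes in short steps, Python scripts to look and compute and a tool call to move; the robot and the scene stay as the last step left them, time stands still between calls to the robot, and variables do not carry over. Pictures are saved under pics/ and viewed, and the job is handed in when it is done.

Besides the shell and the picture viewer there is one more tool, called after ">>>" as name(argument=value, ...) on one line, values as JSON. arm_command: Moves the arm, as the interface text tells. Its arguments: {"type":"object","properties":{"deltas":{"type":"array","items":{"type":"array","items":{"type":"array","items":{"type":"number","minimum":-1,"maximum":1}}}}},"required":["deltas"]}

```bash
mkdir -p pics
cat > h.py <<'E'
import numpy as np, cv2
from cell import env
def shot(n,f):
    c=env.read_camera(n); cv2.imwrite('pics/'+f,c['frame'][:,:,::-1]); return c
E
python3 - <<'E'
from h import *
import pickle
print(env.state())
d={}
for n in ['scene','top','wrist']:
    d[n]=shot(n,n+'0.png'); print(n,{k:v for k,v in d[n].items() if k!='frame'})
pickle.dump(d,open('c0.pkl','wb'))
E
```

```text
{'t': 0.0, 'joints': array([-1.25359676e+00,  4.91566200e-01,  1.55944607e+00,  9.00863604e-06,
        1.09169145e+00, -1.05602228e-01]), 'qvel': array([ 0.0001509 , -0.00028321,  0.00077368,  0.00063074,  0.00012876,
        0.0004217 ]), 'tau': array([-8.35401261e-04, -6.12645006e+01, -2.58181000e+01,  6.91881753e-02,
        4.81610256e-02, -1.55003790e-04]), 'eef_pos': array([ 256.39446937, -569.72563528,  214.05878574]), 'tcp_rot': array([-3.14048862e+00, -1.25058069e-04,  4.22797567e-01]), 'ft_force': array([-0.07121663, -0.7616029 ,  0.26389254]), 'moment': array([-0.02154796,  0.07570038,  0.00767381]), 'opening': 1.002189507611304}
scene {'fx': 399.3980920576608, 'fy': 399.3980920576608, 'cx': 270.87362918315756, 'cy': 204.25225635766833, 'R': array([[-0.53139859, -0.84686548,  0.0208421 ],
       [-0.58967595,  0.352127  , -0.72683482],
       [ 0.60819225, -0.39852908, -0.686496  ]]), 't': array([268.20986719, 350.9976058 , 873.69012475])}
top {'fx': 492.7680248381016, 'fy': 492.7680248381016, 'cx': 286.88214772886084, 'cy': 204.02868084256275, 'R': array([[ 0.10082536, -0.99489805, -0.00347958],
       [-0.97465667, -0.09807085, -0.20106338],
       [ 0.19969632,  0.02366369, -0.97957205]]), 't': array([ -27.49045254,  510.52699139, 1207.83869333])}
wrist {'fx': 337.1518593429926, 'fy': 337.1518593429926, 'cx': 283.63766837573536, 'cy': 209.44015057022747, 'tool_from_camera': array([[ 1.06895166e-03, -9.62915031e-01, -2.69802706e-01,
         7.60507050e+01],
       [ 9.99999362e-01,  1.12785525e-03, -6.32973670e-05,
         7.24781462e-01],
       [ 3.65248385e-04, -2.69802466e-01,  9.62915622e-01,
        -1.68325254e+02],
       [ 0.00000000e+00,  0.00000000e+00,  0.00000000e+00,
         1.00000000e+00]])}
```

View pics/scene0.png

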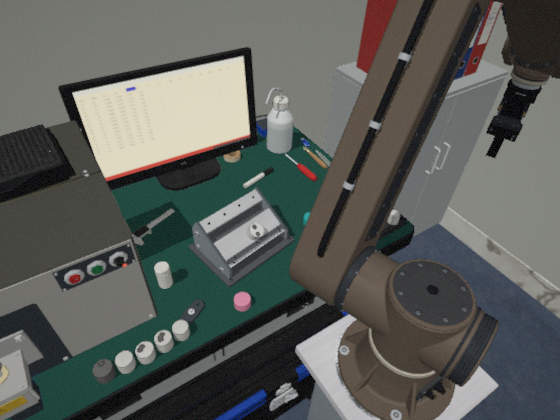

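View pics/top0.png

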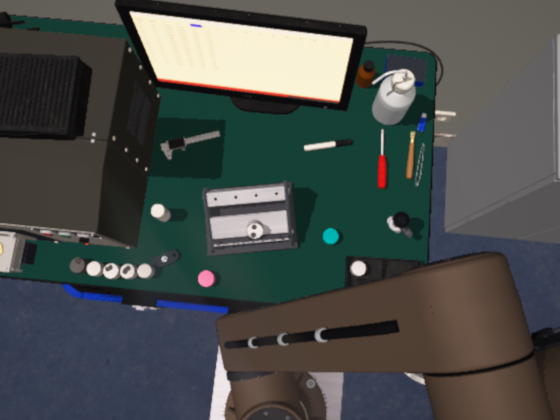

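View pics/wrist0.png

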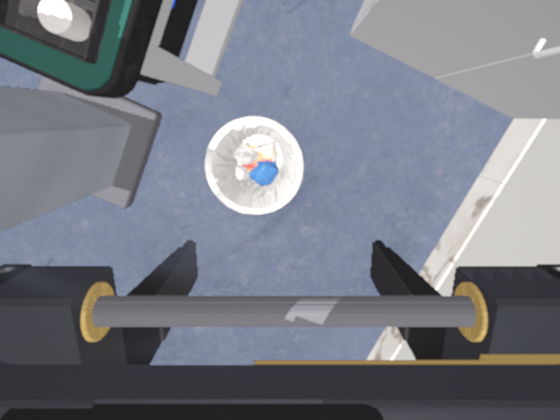

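Run:
```python
import pickle,cv2
d=pickle.load(open('c0.pkl','rb'))
f=d['top']['frame'][:,:,::-1]
cv2.imwrite('pics/t0a.png',cv2.resize(f[170:270,190:320],None,fx=6,fy=6,interpolation=cv2.INTER_CUBIC))
cv2.imwrite('pics/t0b.png',cv2.resize(f[190:290,330:450],None,fx=6,fy=6,interpolation=cv2.INTER_CUBIC))
```

```text
(no output)
```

View pics/t0a.png

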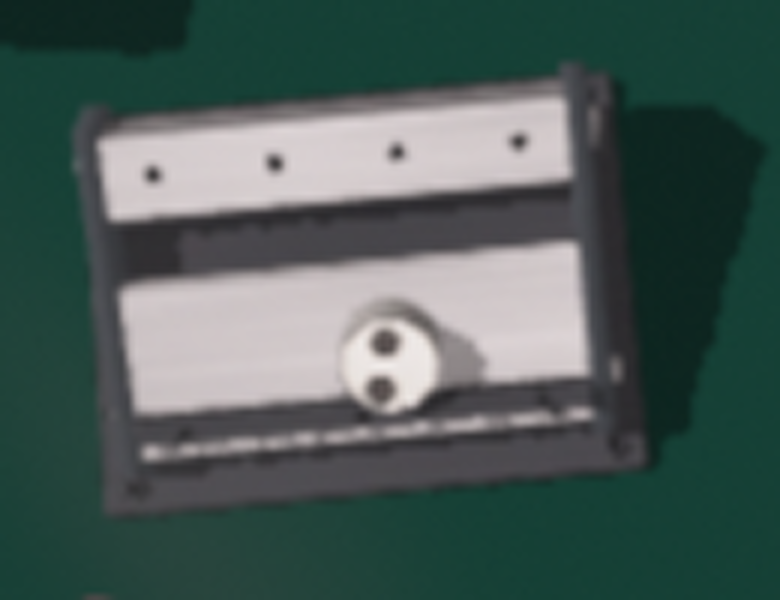

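View pics/t0b.png

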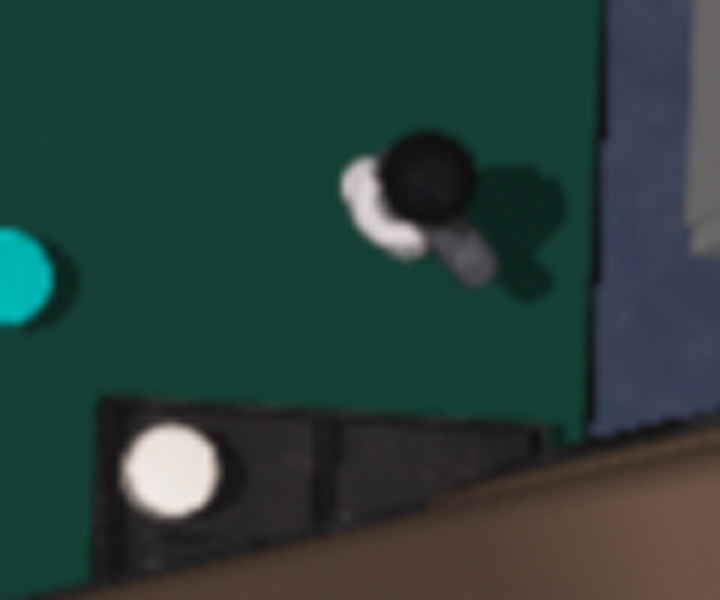

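```bash
cat >> h.py <<'E'
def ray(c,u,v):
    d=np.array([(u-c['cx'])/c['fx'],(v-c['cy'])/c['fy'],1.]); R=np.array(c['R']); return -R.T@np.array(c['t']), R.T@d
def onz(c,u,v,z):
    o,d=ray(c,u,v); return o+d*(z-o[2])/d[2]
def proj(c,X):
    p=np.array(c['R'])@np.asarray(X,float)+c['t']; return np.array([c['cx']+c['fx']*p[0]/p[2],c['cy']+c['fy']*p[1]/p[2]])
def onplane(c,u,v,p,n):
    o,d=ray(c,u,v); return o+d*(np.dot(p-o,n)/np.dot(d,n))
E
python3 - <<'E'
from h import *
import pickle
d=pickle.load(open('c0.pkl','rb')); c=d['top']; 
T=lambda x,y:(x/6+190-.42,y/6+170-.42)
B=lambda x,y:(x/6+330-.42,y/6+190-.42)
print('ball',onz(c,*B(428,178),85)); print('tip',onz(c,*B(478,268),61))
print('collar?',onz(c,*B(360,190),28),onz(c,*B(405,245),31))
# base plate corners z=12
for n,x,y in [('bl',108,512),('br',645,465)]: print(n,onz(c,*T(x,y),12))
# cheek top corners z=? upper 
for n,x,y,z in [('mouth hi L',110,220,92+7),('mouth hi R',573,182,99),('mouth lo L',122,287,85),('mouth lo R',578,240,85),('tL',100,140,117),('tR',570,97,117)]: print(n,onz(c,*T(x,y),z))
print('sampletop', onz(c,*T(390,366),92-24.5+20.8))
E
```

```text
ball [ 493.96120097 -260.94885417   85.        ]
tip [ 462.6664957 -288.8668487   61.       ]
collar? [ 496.93106607 -244.21738674   28.        ] [ 474.44565794 -264.21821964   31.        ]
bl [364.67805904 215.36354395  12.        ]
br [408.12957844 -12.88149247  12.        ]
mouth hi L [476.11822787 215.34377368  99.        ]
mouth hi R [510.93379231  28.26257563  99.        ]
mouth lo L [451.21992915 209.27897019  85.        ]
mouth lo R [489.70518657  24.11590025  85.        ]
tL [505.24324468 220.42575262 117.        ]
tR [542.15538403  32.54833546 117.        ]
sampletop [429.15068578  95.22972261  88.3       ]
```

>>> arm_command(deltas=[[[0,0.1,0.35,0,0.15],[0,0.1,0.35,0,0.15],[0,0.1,0.35,0,0.15],[0,0.1,0.35,0,0.15],[0,0.1,0.35,0,0.15],[0,0.1,0.35,0,0.15],[0,0.1,0.35,0,0.15],[0,0.1,0.3,0,0.15]]])

```text
t: 0.82
eef_pos: [334.5, -287.6, 210.9]
tcp_rot: [-3.139, -0.001, 1.397]
ft_force: [0.6, -0.3, 0.0]
opening: 1.0
```

>>> arm_command(deltas=[[[0,0.2,0.03,0,0.145],[0,0.2,0.03,0,0.145],[0,0.2,0.03,0,0.145],[0,0.2,0.03,0,0.145],[0,0.2,0.03,0,0.145],[0,0.2,0.03,0,0.145],[0,0.2,0.03,0,0.145],[0,0.2,0.03,0,0.145],[0,0,0,0,0]]])

```text
t: 1.57
eef_pos: [501.8, -253.5, 211.1]
tcp_rot: [-3.138, -0.003, 2.368]
ft_force: [-1.1, 0.3, 0.1]
opening: 1.002
```

```bash
cat >> h.py <<'E'
from scipy.spatial.transform import Rotation as Rot
def wcam(f):
    s=env.state(); c=shot('wrist',f)
    T=np.eye(4); T[:3,:3]=Rot.from_euler('xyz',s['tcp_rot']).as_matrix(); T[:3,3]=s['eef_pos']
    W=T@np.array(c['tool_from_camera']); R=W[:3,:3].T
    c['R']=R; c['t']=-R@W[:3,3]; print(s['eef_pos'].round(1),s['tcp_rot'].round(3),s['t']); return c
E
python3 - <<'E'
from h import *
import pickle
pickle.dump(wcam('w1.png'),open('w1.pkl','wb'))
E
```

```text
[ 501.8 -253.5  211.1] [-3.138e+00 -3.000e-03  2.368e+00] 1.5667
```

View pics/w1.png

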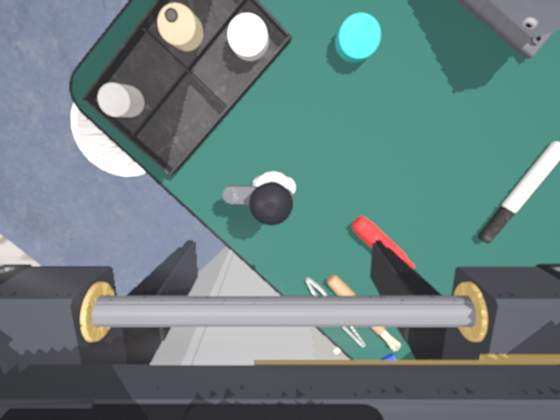

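Run:
```python
from h import *
import pickle
c=pickle.load(open('w1.pkl','rb')); f=c['frame']
m=(f.max(2)<45).astype(np.uint8); m[:, :240]=0; m[240:]=0; m[:175]=0; m[:,305:]=0
cs,_=cv2.findContours(m,0,2); k=max(cs,key=cv2.contourArea); (u,v),r=cv2.minEnclosingCircle(k); print(u,v,r,cv2.contourArea(k))
b=onz(c,u,v,85); print('ball',b)
cv2.imwrite('pics/w1z.png',cv2.resize(f[160:240,200:320,::-1],None,fx=6,fy=6,interpolation=cv2.INTER_CUBIC))
d=pickle.load(open('c0.pkl','rb'))['top']; print('top says ball pix',proj(d,b))
```

```text
Traceback (most recent call last):
ValueError: max() iterable argument is empty
```

Run:
```python
from h import *
import pickle
c=pickle.load(open('w1.pkl','rb')); f=c['frame']; print(f[204,271],f[204,240],f[230,300])
cv2.imwrite('pics/w1z.png',cv2.resize(f[160:240,200:320,::-1],None,fx=6,fy=6,interpolation=cv2.INTER_CUBIC))
m=((f.max(2)<65)).astype(np.uint8); m[:, :245]=0; m[240:]=0; m[:175]=0; m[:,300:]=0
cs,_=cv2.findContours(m,0,2); k=max(cs,key=cv2.contourArea); (u,v),r=cv2.minEnclosingCircle(k); print(u,v,r,cv2.contourArea(k))
b=onz(c,u,v,85); print('ball',b)
d=pickle.load(open('c0.pkl','rb'))['top']; print('top says ball pix',proj(d,b))
```

```text
[81 78 84] [107 121 121] [ 85 151 137]
270.0306091308594 203.63119506835938 20.441797256469727 77.0
ball [ 493.82169349 -263.57943462   85.        ]
top says ball pix [401.97582076 219.40731371]
```

View pics/w1z.png

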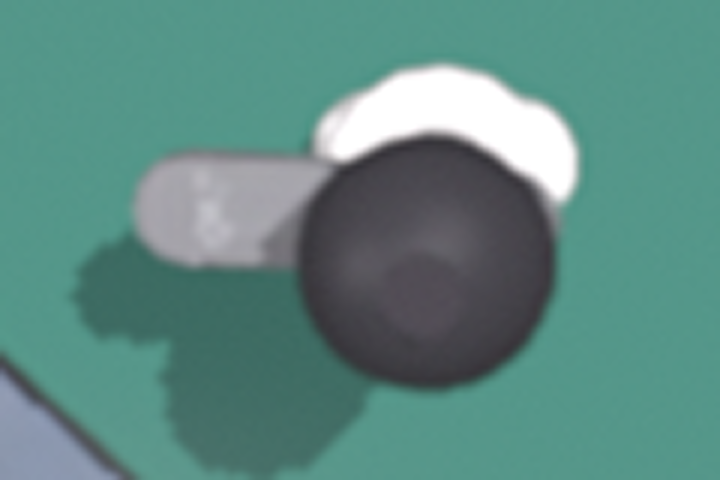

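>>> arm_command(deltas=[[[0,-0.085,-0.087,-0.2,0],[0,0,0,-0.3,0],[0,0,0,-0.3,0],[0,0,0,-0.2,0],[0,0,0,0,0]]])

```text
t: 2.03
eef_pos: [488.3, -262.6, 108.8]
tcp_rot: [-3.138, -0.001, 2.349]
ft_force: [-0.2, 0.1, -0.2]
opening: 1.004
```

Run:
```python
from h import *
import pickle
pickle.dump(wcam('w2.png'),open('w2.pkl','wb'))
c=pickle.load(open('w1.pkl','rb'))
print(onz(c,271.2-.4,203.3-.4,85))
```

```text
[ 488.3 -262.6  108.8] [-3.138e+00 -1.000e-03  2.349e+00] 2.0333
[ 493.82331696 -262.60140426   85.        ]
```

View pics/w2.png

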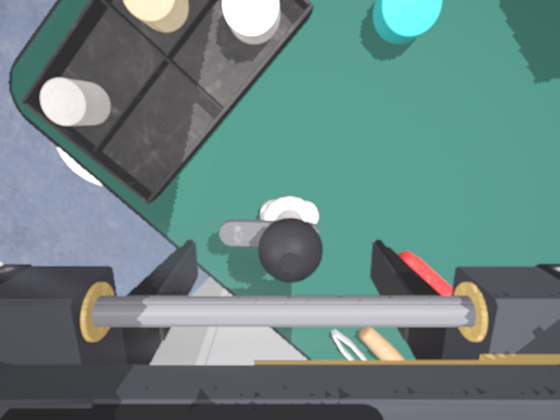

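Run:
```python
from h import *
import pickle
c=pickle.load(open('w2.pkl','rb'))
f=c['frame']
print(onz(c,290.5,249,85))
# pad positions: where would the grasp point project?
cv2.imwrite('pics/w2z.png',cv2.resize(f[190:300,210:340,::-1],None,fx=6,fy=5,interpolation=cv2.INTER_CUBIC))
```

```text
[ 493.7116329  -262.27155685   85.        ]
```

View pics/w2z.png

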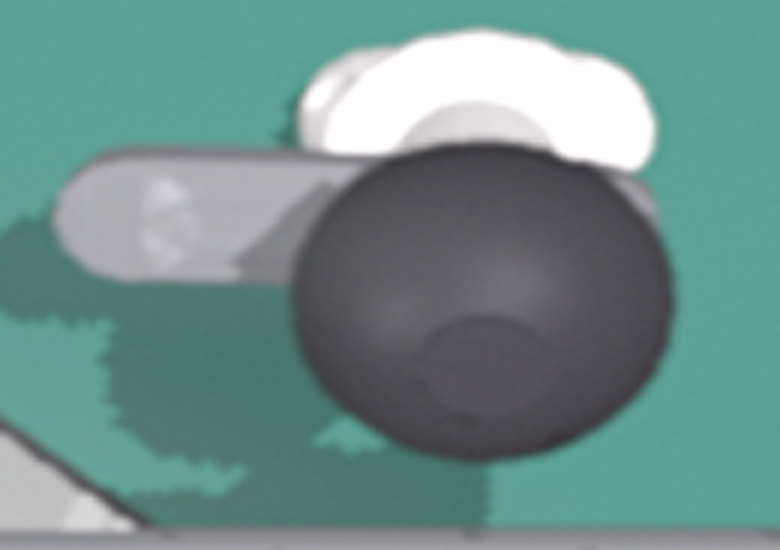

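>>> arm_command(deltas=[[[0,0.054,0.003,-0.2,0.01],[0,0.01,0,-0.2,0],[0,0,0,-0.05,0],[0,0,0,0,0]]])

```text
t: 2.42
eef_pos: [495.8, -264.6, 69.9]
tcp_rot: [-3.139, 0.006, 2.351]
ft_force: [-0.2, -0.5, 0.3]
opening: 0.997
```

>>> arm_command(deltas=[[[0,-0.02,0.022,-0.03,0],[0,0,0,0,0]]])

```text
t: 2.58
eef_pos: [494.0, -262.8, 69.3]
tcp_rot: [-3.139, 0.008, 2.349]
ft_force: [-0.3, 0.8, -1.1]
opening: 1.003
```

>>> arm_command(deltas=[[[0,0,0,-0.04,0],[0,0,0,0,0]]])

```text
t: 2.75
eef_pos: [494.5, -263.2, 67.2]
tcp_rot: [-3.14, 0.011, 2.349]
ft_force: [0.2, 0.3, -0.4]
opening: 0.998
```

>>> arm_command(deltas=[[[0,0,0,-0.01,0],[1,0,0,0,0],[1,0,0,0,0],[1,0,0,0,0],[1,0,0,0,0],[1,0,0,0,0],[1,0,0,0,0],[1,0,0,0,0]]])

```text
t: 3.42
eef_pos: [495.0, -263.5, 67.5]
tcp_rot: [-3.14, 0.013, 2.349]
ft_force: [0.2, 0.7, -0.8]
opening: 0.567
```

>>> arm_command(deltas=[[[1,0,0,0,0],[1,0,0,0,0],[1,0,0,0,0],[1,0,0,0,0],[1,0,0,0,0]]])

```text
t: 3.83
eef_pos: [494.9, -263.5, 67.4]
tcp_rot: [-3.14, 0.013, 2.349]
ft_force: [-1.0, -0.3, 0.5]
opening: 0.407
```

>>> arm_command(deltas=[[[1,0,0,0,0],[1,0,0,0.1,0],[1,0,0,0.2,0],[1,0,0,0.2,0],[1,0,0,0.1,0],[1,0,0,0,0]]])

```text
t: 4.33
eef_pos: [493.5, -262.5, 130.2]
tcp_rot: [-3.139, 0.008, 2.349]
ft_force: [0.7, 1.0, -2.9]
opening: 0.407
```

Run:
```python
from h import *
import pickle
pickle.dump(wcam('w3.png'),open('w3.pkl','wb')); s=env.state(); print(s['opening'],s['ft_force'])
c=pickle.load(open('w3.pkl','rb'))
f=c['frame']
cv2.imwrite('pics/w3z.png',cv2.resize(f[190:370,170:390,::-1],None,fx=3,fy=3,interpolation=cv2.INTER_CUBIC))
```

```text
[ 493.5 -262.5  130.2] [-3.139  0.008  2.349] 4.3333
0.4072357935300796 [ 0.47234395 -0.73063115 -2.52467397]
```

View pics/w3z.png

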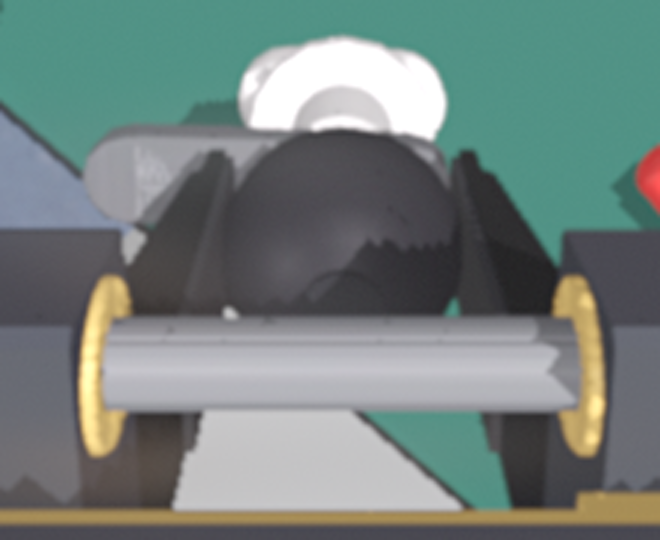

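>>> arm_command(deltas=[[[1,0,0,0.3,0],[1,0,0.05,0.4,0.1],[1,0.05,0.3,0.35,0.15],[1,0.05,0.4,0.1,0.15],[1,0.05,0.4,0,0.15],[1,0.05,0.4,0,0.15],[1,0.05,0.4,0,0.15],[1,0.05,0.4,0,0.15],[1,0.05,0.4,0,0.15],[1,0.05,0.4,0,0.12],[1,0.05,0.3,0,0],[1,0,0,0,0]]])

```text
t: 5.38
eef_pos: [532.8, 93.8, 238.8]
tcp_rot: [-3.138, -0.003, -2.893]
ft_force: [0.8, -0.1, -3.2]
opening: 0.412
```

Run:
```python
from h import *
import pickle
pickle.dump(wcam('w4.png'),open('w4.pkl','wb')); s=env.state(); print(s['opening'],s['joints'])
```

```text
[532.8  93.8 238.8] [-3.138e+00 -3.000e-03 -2.893e+00] 5.3833
0.4079247572236244 [ 0.05156063  0.34682249  1.7334491  -0.00590619  1.06433627 -1.7649344 ]
```

View pics/w4.png

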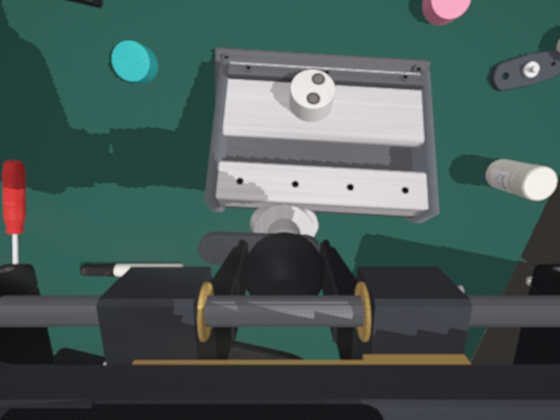

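Run:
```python
from h import *
import pickle
c=pickle.load(open('w4.pkl','rb'))
f=c['frame']
cv2.imwrite('pics/w4z.png',cv2.resize(f[40:230,200:445,::-1],None,fx=3.2,fy=3.1,interpolation=cv2.INTER_CUBIC))
```

```text
(no output)
```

View pics/w4z.png

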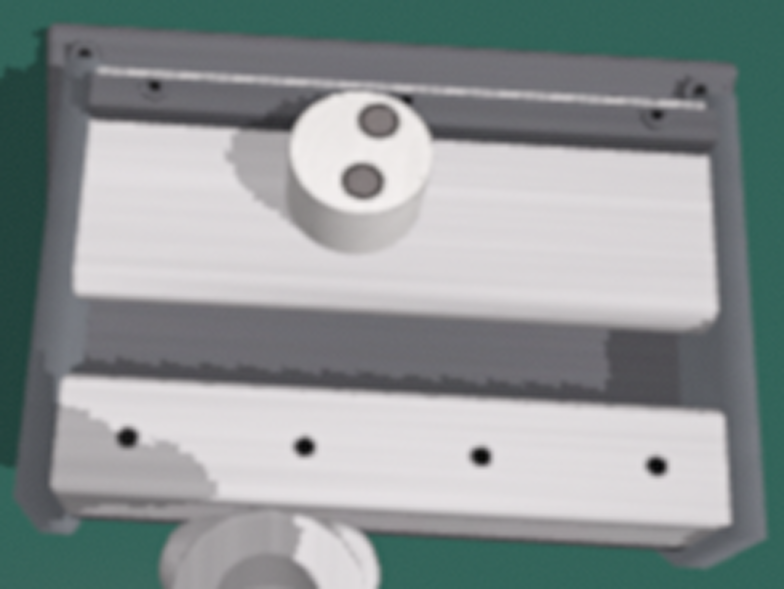

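```bash
cat > pl.py <<'E'
from h import *
import pickle
c=pickle.load(open('w4.pkl','rb'))
P=lambda x,y:(x/3.2+200-.35,y/3.1+40-.35)
pts={'loL':(75,293),'loR':(718,327),'hiL':(62,377),'hiR':(725,411)}
o=np.array([482,119,92.]); yaw=.19
for i in range(15):
    n=np.array([-.5*np.cos(yaw),-.5*np.sin(yaw),np.sqrt(.75)])
    q={k:onplane(c,*P(*v),o,n) for k,v in pts.items()}
    yv=(q['loL']+q['hiL']-q['loR']-q['hiR']); yv/=-1 if yv[1]<0 else 1
    yaw=np.arctan2(-yv[0],yv[1])
    m=sum(q.values())/4
    o=np.array([m[0],m[1],92.])
xt=np.array([np.cos(yaw)*np.sqrt(.75),np.sin(yaw)*np.sqrt(.75),.5]); yt=np.array([-np.sin(yaw),np.cos(yaw),0])
print('o',o,'yaw',yaw)
for k in q: print(k,np.dot(q[k]-o,xt).round(1),np.dot(q[k]-o,yt).round(1))
def tab(name,u,v,h): 
    X=onplane(c,u,v,o+n*h,n)-o; print(name,(X@xt).round(1),(X@yt).round(1))
tab('sample top',*P(361,152),24)
tab('sL',*P(289,150),24);tab('sR',*P(433,156),24);tab('sT',*P(363,90),24);tab('sB',*P(360,214),24)
tab('end hiL',*P(55,490),0);tab('end hiR',*P(730,525),0)
tab('fence edge L',*P(90,120),0);tab('fenceR',*P(712,152),0)
E
python3 pl.py
```

```text
o [482.99165261 118.02877472  92.        ] yaw 0.19660589670955447
loL -13.6 -94.3
loR -13.6 94.6
hiL 13.6 -95.4
hiR 13.6 95.1
sample top -50.9 -14.1
sL -50.2 -34.2
sR -50.8 6.2
sT -71.6 -14.0
sB -30.8 -13.8
end hiL 48.3 -94.1
end hiR 48.6 94.4
fence edge L -73.6 -95.2
fenceR -74.2 96.2
```

>>> arm_command(deltas=[[[1,-0.2,0.05,-0.05,-0.07],[1,-0.2,0.05,-0.15,0],[1,-0.08,0.01,-0.2,0],[1,0,0,-0.1,0],[1,0,0,0,0]]])

```text
t: 5.85
eef_pos: [480.8, 100.8, 184.5]
tcp_rot: [-3.136, -0.008, -2.952]
ft_force: [0.0, -0.7, -3.2]
opening: 0.403
```

>>> arm_command(deltas=[[[1,0.05,0.04,-0.1,0.005],[1,0,0,0,0]]])

```text
t: 6.02
eef_pos: [486.2, 103.5, 173.7]
tcp_rot: [-3.136, -0.009, -2.95]
ft_force: [0.1, 0.0, -2.9]
opening: 0.409
```

Run:
```python
from h import *
import pickle
pickle.dump(wcam('w5.png'),open('w5.pkl','wb')); s=env.state(); print(s['opening'],s['joints'])
c=shot('top','t5.png'); f=c['frame'][:,:,::-1]; 
c=shot('scene','s5.png'); g=c['frame'][:,:,::-1]
im=np.hstack([cv2.resize(f[160:280,180:320],(400,343)),cv2.resize(g[150:270,180:320],(400,343))]); cv2.imwrite('pics/ts5.png',im)
```

```text
[486.2 103.5 173.7] [-3.136 -0.009 -2.95 ] 6.0167
0.4063764788388824 [ 0.08011084  0.36462045  1.90902497 -0.00850627  0.87541718 -1.67679017]
```

View pics/w5.png

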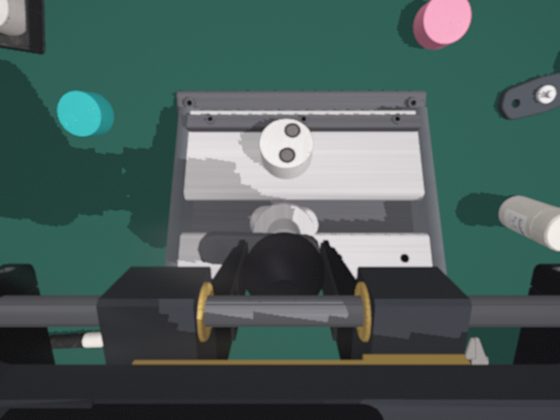

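View pics/ts5.png

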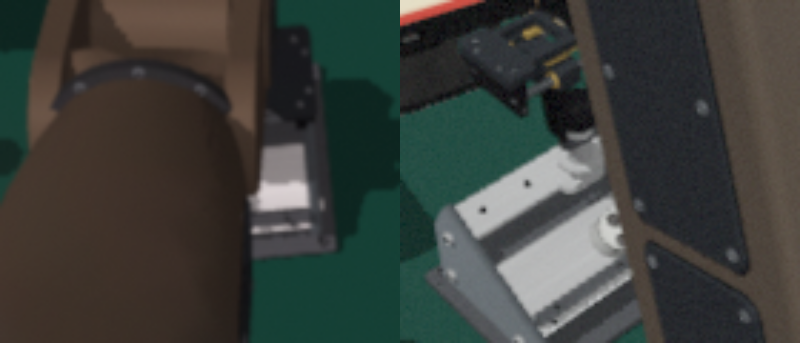

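>>> arm_command(deltas=[[[1,-0.01,0.012,-0.08,0],[1,0,0,-0.08,0],[1,0,0,0,0]]])

```text
t: 6.42
eef_pos: [486.1, 104.7, 159.1]
tcp_rot: [-3.136, -0.004, -2.95]
ft_force: [-0.1, -0.7, -3.3]
opening: 0.408
```

Clear so far (foot bottom ≈ 92, below the high lip). Continue down.

>>> arm_command(deltas=[[[1,-0.01,0,-0.05,0],[1,0,0,-0.04,0],[1,0,0,0,0]]])

```text
t: 6.67
eef_pos: [484.9, 104.7, 148.8]
tcp_rot: [-3.136, -0.004, -2.95]
ft_force: [-0.1, -0.4, -2.7]
opening: 0.408
```

>>> arm_command(deltas=[[[1,-0.04,-0.008,-0.025,0],[1,-0.04,-0.008,-0.02,0],[1,-0.03,-0.005,-0.02,0],[1,0,0,0,0]]])

```text
t: 7.0
eef_pos: [474.5, 102.6, 142.6]
tcp_rot: [-3.135, 0.0, -2.95]
ft_force: [1.8, 0.1, -2.9]
opening: 0.408
```

Run:
```python
from h import *
c=wcam('w6.png'); s=env.state(); print(s['opening'],s['ft_force'],s['moment'])
```

```text
[474.5 102.6 142.6] [-3.135  0.    -2.95 ] 7.0
0.4038401618723969 [ 1.5606552   0.10885244 -2.89470366] [ 0.14010967 -0.43528361  0.01060437]
```

View pics/w6.png

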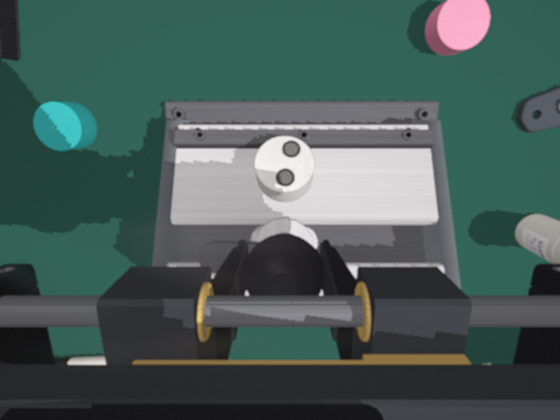

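>>> arm_command(deltas=[[[1,-0.04,-0.008,-0.025,0],[1,-0.04,-0.008,-0.025,0],[1,-0.03,-0.006,-0.02,0],[1,0,0,0,0]]])

```text
t: 7.38
eef_pos: [463.2, 100.2, 135.5]
tcp_rot: [-3.135, 0.002, -2.95]
ft_force: [2.6, 0.3, -1.4]
opening: 0.408
```

>>> arm_command(deltas=[[[1,-0.03,-0.006,-0.03,0],[1,-0.03,-0.006,-0.03,0],[1,-0.025,-0.005,-0.03,0],[1,0,0,0,0]]])

```text
t: 7.72
eef_pos: [452.8, 98.2, 125.8]
tcp_rot: [-3.135, 0.0, -2.95]
ft_force: [0.5, -0.1, 0.3]
opening: 0.409
```

Run:
```python
from h import *
c=wcam('w7.png'); s=env.state(); print(s['opening'],s['ft_force'],s['moment'])
c=shot('scene','s7.png'); g=c['frame'][:,:,::-1]
cv2.imwrite('pics/s7z.png',cv2.resize(g[150:290,180:340],None,fx=4,fy=4,interpolation=cv2.INTER_CUBIC))
```

```text
[452.8  98.2 125.8] [-3.135  0.    -2.95 ] 7.7167
0.4070513183214673 [-0.35602702 -0.20033412  1.19331887] [0.15503398 0.01751774 0.06162206]
```

View pics/w7.png

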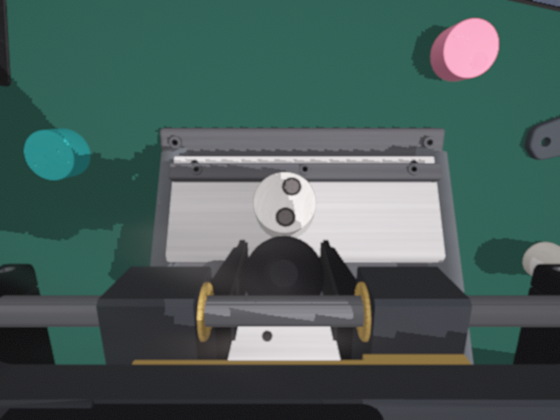

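View pics/s7z.png

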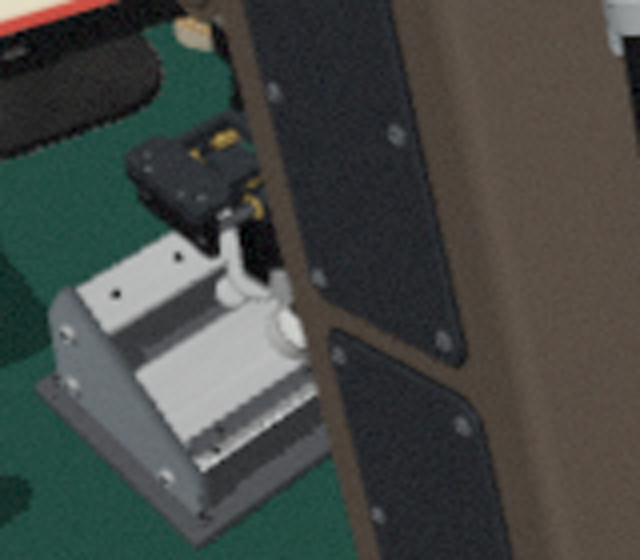

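>>> arm_command(deltas=[[[1,0.02,0.004,-0.02,0],[1,0.01,0,-0.015,0],[1,0,0,0,0]]])

```text
t: 8.07
eef_pos: [454.3, 98.2, 124.9]
tcp_rot: [-3.134, -0.003, -2.949]
ft_force: [-0.2, -1.0, -0.3]
opening: 0.406
```

>>> arm_command(deltas=[[[1,0.01,0,-0.03,0],[1,0,0,-0.02,0],[1,0,0,0,0]]])

```text
t: 8.32
eef_pos: [455.6, 98.4, 123.4]
tcp_rot: [-3.134, -0.001, -2.949]
ft_force: [0.4, 0.5, -0.8]
opening: 0.406
```

Run:
```python
from h import *
c=shot('scene','s8.png'); g=c['frame'][:,:,::-1]
cv2.imwrite('pics/s8z.png',cv2.resize(g[190:250,210:270],None,fx=10,fy=10,interpolation=cv2.INTER_CUBIC))
o=np.array([481.8,118.3,92]);yaw=.195
xt=np.array([np.cos(yaw)*np.sqrt(.75),np.sin(yaw)*np.sqrt(.75),.5]); yt=np.array([-np.sin(yaw),np.cos(yaw),0]);n=np.cross(xt,yt)
for nm,x,y,z in [('collar c',0,-14,0),('collar y+',0,6,0),('collar low',-20,-14,0),('finger end top',0,-63,36),('finger back top',0,7,36),('lo lip',-14,30,0),('hi lip',14,30,0),('ball',0,-14,60),('sample',-49,-14,24)]:
    p=proj(c,o+x*xt+y*yt+z*n); print(nm,p.round(1),((p-[210,190])*10).round())
```

```text
collar c [242.4 217.5] [324. 275.]
collar y+ [236.6 221.1] [266. 311.]
collar low [246.7 223.6] [367. 336.]
finger end top [260.6 204. ] [506. 140.]
finger back top [240.3 216.5] [303. 265.]
lo lip [232.6 229.9] [226. 399.]
hi lip [226.4 221.2] [164. 312.]
ball [249.5 209.3] [395. 193.]
sample [256.  229.5] [460. 395.]
```

View pics/s8z.png

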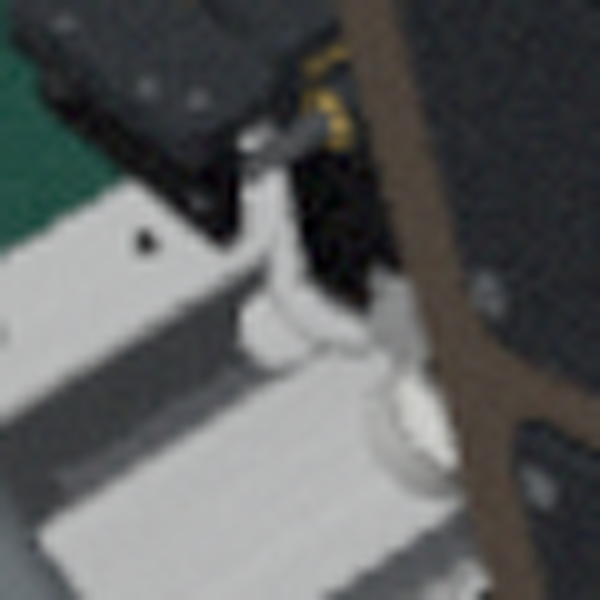

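>>> arm_command(deltas=[[[1,0.01,0,-0.03,0],[1,0.01,0,-0.02,0],[1,0,0,0,0]]])

```text
t: 8.62
eef_pos: [456.5, 98.0, 122.5]
tcp_rot: [-3.133, -0.002, -2.948]
ft_force: [-0.1, -0.2, -2.5]
opening: 0.407
```

Run:
```python
from h import *
c=wcam('w9.png'); s=env.state(); print(s['opening'],s['ft_force'],s['moment'])
g=c['frame'][:,:,::-1]
cv2.imwrite('pics/w9z.png',cv2.resize(g[150:330,190:390],None,fx=3.5,fy=3.3,interpolation=cv2.INTER_CUBIC))
```

```text
[456.5  98.  122.5] [-3.133e+00 -2.000e-03 -2.948e+00] 8.6167
0.40790148294023676 [-4.69710752 -0.41269173  8.22747724] [-0.08177097  0.69761408  0.00390902]
```

View pics/w9z.png

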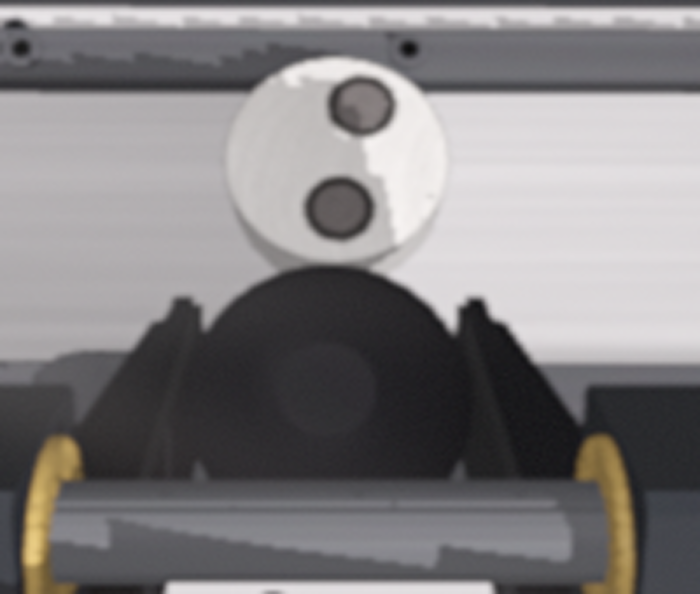

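>>> arm_command(deltas=[[[1,0,0,0,0],[0.4,0,0,0,0],[0.2,0,0,0,0],[0.2,0,0,0,0],[0.2,0,0,0,0],[0.2,0,0,0,0],[0.2,0,0,0,0],[0.2,0,0,0,0]]])

```text
t: 9.33
eef_pos: [456.9, 98.2, 121.1]
tcp_rot: [-3.134, -0.003, -2.948]
ft_force: [-0.5, -0.1, -0.3]
opening: 0.79
```

Run:
```python
from h import *
c=wcam('w10.png'); s=env.state(); print(s['opening'],s['ft_force'],s['moment'],s['joints'])
```

```text
[456.9  98.2 121.1] [-3.134e+00 -3.000e-03 -2.948e+00] 9.3333
0.794994141289679 [-0.45899626 -0.03007793  1.11376627] [ 0.13892411 -0.09449557  0.03333694] [ 0.07499248  0.40722508  2.0363273  -0.0128998   0.70011523 -1.67916999]
```

View pics/w10.png

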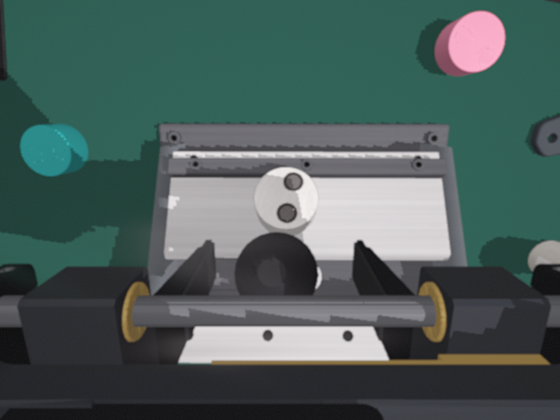

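Run:
```python
from h import *
c=wcam('w11.png'); g=c['frame'][:,:,::-1]
cv2.imwrite('pics/w11z.png',cv2.resize(g[150:350,130:430],None,fx=2.6,fy=2.8,interpolation=cv2.INTER_CUBIC))
t=shot('top','t11.png'); s=shot('scene','s11.png')
a=cv2.resize(t['frame'][175:265,195:305,::-1],(400,330)); b=cv2.resize(s['frame'][185:255,200:285,::-1],(400,330)); cv2.imwrite('pics/ts11.png',np.hstack([a,b]))
o=np.array([481.8,118.3,92]);yaw=.195
xt=np.array([np.cos(yaw)*np.sqrt(.75),np.sin(yaw)*np.sqrt(.75),.5]); yt=np.array([-np.sin(yaw),np.cos(yaw),0]);n=np.cross(xt,yt)
for nm,x,y,z in [('ball',0,-14,60),('ball top flat',0,-14,80),('collar top y+',0,6,6),('finger end top',0,-63,36)]:
    p=proj(c,o+x*xt+y*yt+z*n); print(nm,p.round(1),((p-[130,150])*[2.6,2.8]).round())
```

```text
[456.9  98.2 121.1] [-3.134e+00 -3.000e-03 -2.948e+00] 9.3833
ball [286.4 276.9] [407. 355.]
ball top flat [286.4 274.2] [407. 348.]
collar top y+ [318.1 281.9] [489. 369.]
finger end top [196.4 279.2] [173. 362.]
```

View pics/w11z.png

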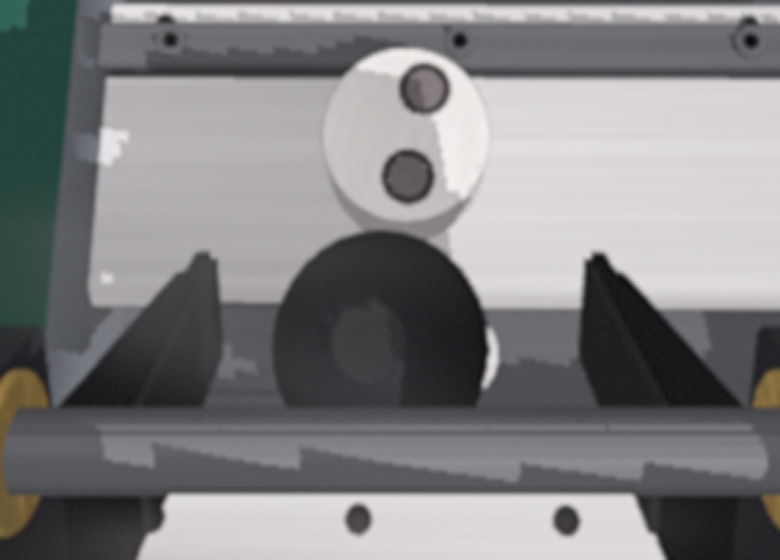

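View pics/ts11.png

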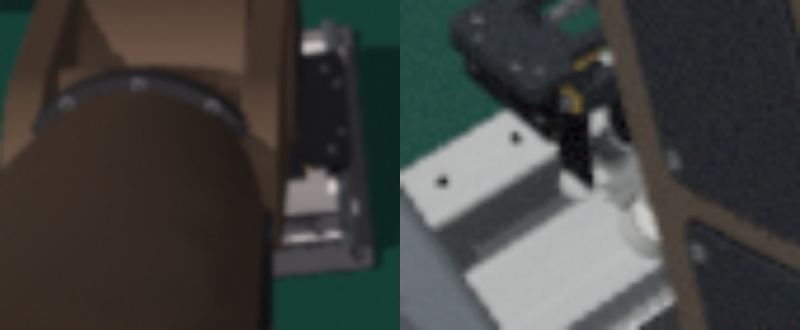

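>>> arm_command(deltas=[[[0.2,0,0,0.05,0],[0.2,0,0,0.05,0],[0.2,0,0,0,0]]])

```text
t: 9.78
eef_pos: [456.9, 98.1, 132.1]
tcp_rot: [-3.134, -0.003, -2.948]
ft_force: [-0.1, 0.3, -0.0]
opening: 0.797
```

Run:
```python
from h import *
c=wcam('w12.png'); g=c['frame'][:,:,::-1]; print(env.state()['ft_force'])
cv2.imwrite('pics/w12z.png',cv2.resize(g[150:350,130:430],None,fx=2.6,fy=2.8,interpolation=cv2.INTER_CUBIC))
```

```text
[456.9  98.1 132.1] [-3.134e+00 -3.000e-03 -2.948e+00] 9.7833
[-0.26353868 -0.38098365 -0.37949863]
```

View pics/w12z.png

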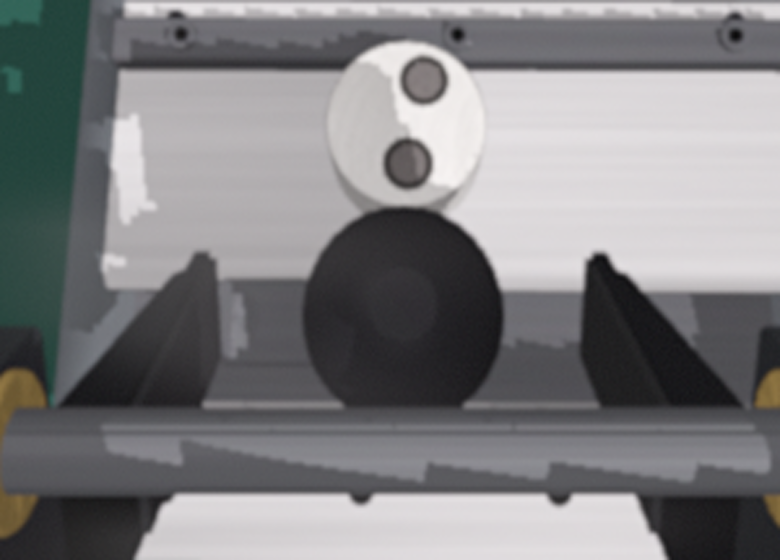

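```bash
cat >> h.py <<'E'
o=np.array([481.8,118.3,92]);yaw=.195
xt=np.array([np.cos(yaw)*np.sqrt(.75),np.sin(yaw)*np.sqrt(.75),.5]); yt=np.array([-np.sin(yaw),np.cos(yaw),0]);n=np.cross(xt,yt)
def tb(c,u,v,h):
    X=onplane(c,u,v,o+n*h,n)-o; return np.round([X@xt,X@yt],1)
E
python3 - <<'E'
from h import *
c=wcam('w13.png')
P=lambda x,y:(x/2.6+130-.3,y/2.8+150-.3)
print('ball',tb(c,*P(403,310),60)); print('flat top',tb(c,*P(403,303),79)); print('sample',tb(c,*P(407,124),24))
for nm,x,y,z in [('ball',0,-14,60),('finger end top',0,-63,36),('finger rear',0,7,36)]:
    p=proj(c,o+x*xt+y*yt+z*n); print(nm,p.round(1),((p-[130,150])*[2.6,2.8]).round())
# ball diameter
for e in [(303,313),(503,313)]: print(tb(c,*P(*e),60))
E
```

```text
[456.8  98.1 131.8] [-3.134e+00 -3.000e-03 -2.948e+00] 9.8333
ball [ -3.5 -14.9]
flat top [ -2.6 -14.8]
sample [-49.9 -14.2]
ball [286.4 267.4] [407. 329.]
finger end top [201.2 270.7] [185. 338.]
finger rear [323. 271.] [502. 339.]
[ -2.9 -34.4]
[-3.   4.6]
```

>>> arm_command(deltas=[[[0.2,-0.04,-0.008,0.05,-0.15],[0.2,0,0,0,-0.15],[0.2,0,0,0,-0.15],[0.2,0,0,0,-0.15],[0.2,0,0,0,-0.15],[0.2,0,0,0,-0.15],[0.2,0,0,0,-0.15],[0.2,0,0,0,-0.15],[0.2,0,0,0,-0.15],[0.2,0,0,0,-0.15],[0.2,0,0,0,-0.15],[0.2,0,0,0,0]]])

```text
t: 10.88
eef_pos: [452.0, 97.2, 136.5]
tcp_rot: [-3.133, -0.003, 1.975]
ft_force: [0.3, -0.1, 0.6]
opening: 0.798
```

>>> arm_command(deltas=[[[0.2,0,0,0,-0.15],[0.2,0,0,0,-0.15],[0.2,0,0,0,-0.15],[0.2,0,0,0,-0.15],[0.2,0,0,0,-0.15],[0.2,0,0,0,-0.12],[0.2,0,0,0,0]]])

```text
t: 11.47
eef_pos: [451.7, 97.1, 136.3]
tcp_rot: [-3.133, -0.003, 1.29]
ft_force: [0.1, -0.4, -0.3]
opening: 0.802
```

Run:
```python
from h import *
c=wcam('w14.png'); s=env.state(); print(s['ft_force'],s['joints'])
p=proj(c,o-3*xt-15*yt+60*n); print(p)
```

```text
[451.7  97.1 136.3] [-3.133e+00 -3.000e-03  1.290e+00] 11.4667
[-0.377126    0.2626124  -0.11098927] [0.06505084 0.3768289  2.03156499 0.00895206 0.74025131 0.33423603]
[284.20350463 264.01739287]
```

View pics/w14.png

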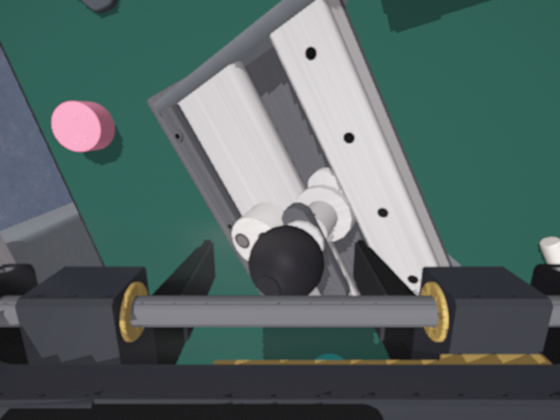

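>>> arm_command(deltas=[[[0.2,0.015,0,-0.06,-0.03],[0.2,0,0,-0.05,-0.03],[0.2,0,0,0,0]]])

```text
t: 11.77
eef_pos: [453.4, 97.1, 124.3]
tcp_rot: [-3.134, -0.003, 1.256]
ft_force: [-0.6, 0.6, -0.3]
opening: 0.801
```

>>> arm_command(deltas=[[[1,0,0,0,0],[1,0,0,0,0],[1,0,0,0,0],[1,0,0,0,0],[1,0,0,0,0],[1,0,0,0,0],[1,0,0,0,0],[1,0,0,0,0],[1,0,0,0,0]]])

```text
t: 12.52
eef_pos: [453.7, 97.4, 124.6]
tcp_rot: [-3.134, -0.004, 1.261]
ft_force: [1.0, -0.1, -2.2]
opening: 0.407
```

>>> arm_command(deltas=[[[1,0,0,0,-0.1],[1,0,0,0,-0.1],[1,0,0,0,-0.1],[1,0,0,0,0]]])

```text
t: 12.85
eef_pos: [453.3, 98.0, 124.5]
tcp_rot: [-3.133, -0.004, 1.016]
ft_force: [0.4, 0.9, 0.3]
opening: 0.406
```

Run:
```python
from h import *
c=wcam('w15.png'); s=env.state(); print(s['ft_force'],s['moment'])
```

```text
[453.3  98.  124.5] [-3.133 -0.004  1.016] 12.85
[-0.08519792  1.39791907  1.76951251] [ 0.48286589 -0.01940908  0.07753547]
```

View pics/w15.png

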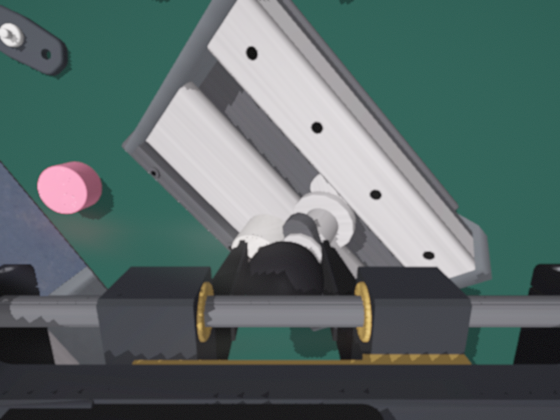

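>>> arm_command(deltas=[[[1,0,0,0,-0.1],[1,0,0,0,-0.1],[1,0,0,0,-0.1],[1,0,0,0,-0.1],[1,0,0,0,-0.1],[1,0,0,0,-0.1],[1,0,0,0,0]]])

```text
t: 13.48
eef_pos: [454.7, 97.9, 124.7]
tcp_rot: [-3.136, -0.007, 0.553]
ft_force: [0.7, 0.8, 2.5]
opening: 0.402
```

Run:
```python
from h import *
c=wcam('w16.png'); s=env.state(); print(s['ft_force'],s['moment'])
```

```text
[454.7  97.9 124.7] [-3.136 -0.007  0.553] 13.4833
[0.02928789 0.39535186 1.55263916] [ 0.18741271 -0.17766082  0.10759571]
```

View pics/w16.png

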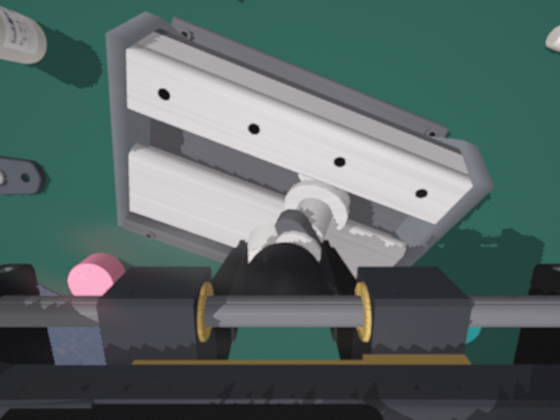

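>>> arm_command(deltas=[[[1,0,0,0,-0.1],[1,0,0,0,-0.1],[1,0,0,0,-0.1],[1,0,0,0,-0.1],[1,0,0,0,-0.1],[1,0,0,0,-0.1],[1,0,0,0,0]]])

```text
t: 14.12
eef_pos: [456.6, 98.8, 124.0]
tcp_rot: [-3.136, -0.011, 0.1]
ft_force: [1.3, -3.2, 1.7]
opening: 0.407
```

>>> arm_command(deltas=[[[1,0,0,0,-0.1],[1,0,0,0,-0.1],[1,0,0,0,-0.1],[1,0,0,0,-0.1],[1,0,0,0,-0.1],[1,0,0,0,0]]])

```text
t: 14.62
eef_pos: [459.3, 98.6, 123.7]
tcp_rot: [-3.136, -0.017, -0.268]
ft_force: [1.1, -5.0, 0.5]
opening: 0.404
```

Run:
```python
from h import *
c=wcam('w17.png'); s=env.state(); print(s['ft_force'],s['moment'],s['joints'])
c=shot('scene','s17.png'); cv2.imwrite('pics/s17z.png',cv2.resize(c['frame'][180:270,190:310,::-1],None,fx=6,fy=6,interpolation=cv2.INTER_CUBIC))
```

```text
[459.3  98.6 123.7] [-3.136 -0.017 -0.268] 14.6167
[ 3.02954826 -5.6573755  -2.10145208] [-0.85623289 -0.54436002 -0.11184145] [ 7.08126434e-02  3.99205698e-01  2.04087628e+00 -1.13196251e-03
  6.84105674e-01  1.90625849e+00]
```

View pics/w17.png

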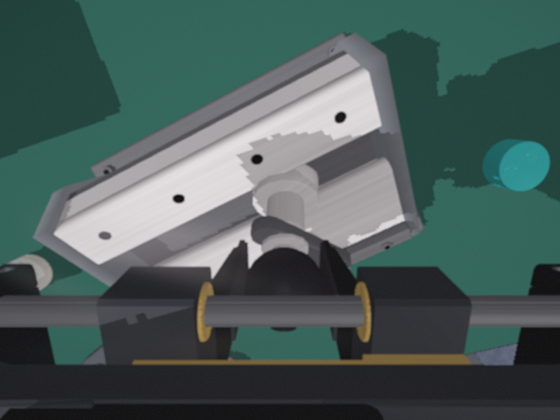

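View pics/s17z.png

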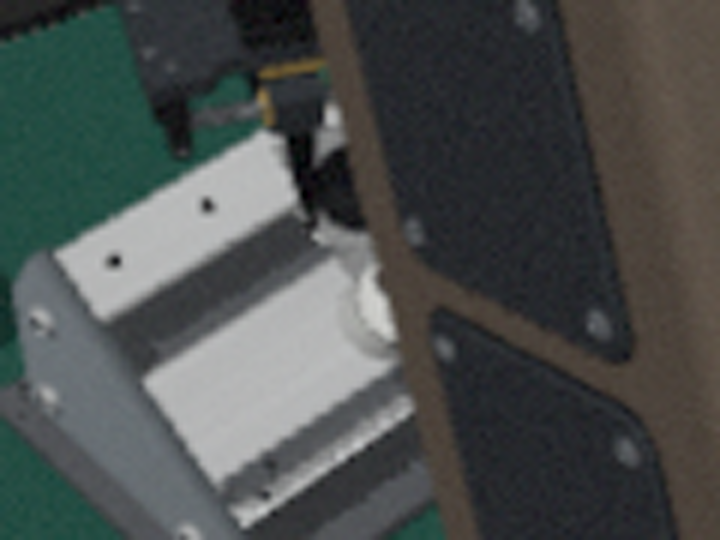

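Run:
```python
from h import *
c=wcam('w18.png')
g=c['frame'][:,:,::-1]; cv2.imwrite('pics/w18z.png',cv2.resize(g[130:350,190:400],None,fx=3.5,fy=2.7,interpolation=cv2.INTER_CUBIC))
for nm,x,y,z in [('rear',18,-15,36),('axis',-3,-15,36),('tip',-49,-15,36)]:
    p=proj(c,o+x*xt+y*yt+z*n); print(nm,p.round(1),((p-[190,130])*[3.5,2.7]).round())
```

```text
[459.3  98.4 123.8] [-3.137 -0.017 -0.263] 14.7167
rear [261.4 229.3] [250. 268.]
axis [278.  251.8] [308. 329.]
tip [306.6 290.8] [408. 434.]
```

View pics/w18z.png

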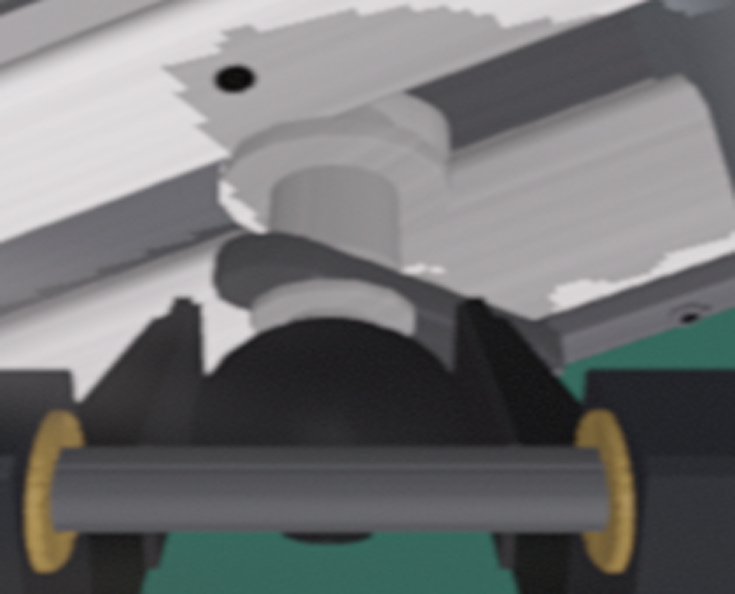

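Run:
```python
from h import *
import math
c=wcam('w19.png')
P=lambda x,y:(x/3.5+190-.3,y/2.7+130-.3)
for nm,q,h in [('rear end',(217,270),36),('rear edge',(265,234),36),('edge2',(400,272),36),('edge3',(480,300),36),('tip',(550,330),36),('tiplow',(558,365),27),('ball',(328,425),60),('collarL',(222,185),3),('collarR',(448,170),3),('footR',(450,130),-13)]:
    print(nm,tb(c,*P(*q),h))
```

```text
[459.3  98.4 123.8] [-3.136 -0.017 -0.263] 14.7667
rear end [ 20.6 -10.8]
rear edge [ 24.8 -20.5]
edge2 [  3.9 -33.3]
edge3 [-11.7 -41.3]
tip [-28.6 -48.6]
tiplow [-55.1 -46.3]
ball [ -0.6 -13.5]
collarL [ 11.6 -12.6]
collarR [ -6.6 -48. ]
footR [ -9.9 -52.4]
```

>>> arm_command(deltas=[[[0.7,0,0,0,0],[0.2,0,0,0,0],[0.2,0,0,0,0],[0.2,0,0,0,0],[0.2,0,0,0,0],[0.2,0,0,0,0],[0.2,0,0,0,0],[0.2,0,0,0,0]]])

```text
t: 15.48
eef_pos: [458.1, 98.0, 123.6]
tcp_rot: [-3.138, -0.014, -0.242]
ft_force: [-0.3, -0.2, 0.2]
opening: 0.786
```

Run:
```python
from h import *
c=wcam('w20.png'); print(env.state()['ft_force'])
g=c['frame'][:,:,::-1]; cv2.imwrite('pics/w20z.png',cv2.resize(g[130:350,160:420],None,fx=3,fy=2.7,interpolation=cv2.INTER_CUBIC))
for nm,x,y,z in [('ball',-3,-15,60),('collar L',-3,5,3),('collarR',-3,-35,3)]:
    p=proj(c,o+x*xt+y*yt+z*n); print(nm,p.round(1),((p-[160,130])*[3,2.7]).round())
```

```text
[458.1  98.  123.6] [-3.138 -0.014 -0.242] 15.4833
[-1.12125626  0.45403888  0.58845047]
ball [286.3 286.4] [379. 422.]
collar L [237.5 222.9] [232. 251.]
collarR [296.2 196.4] [409. 179.]
```

View pics/w20z.png

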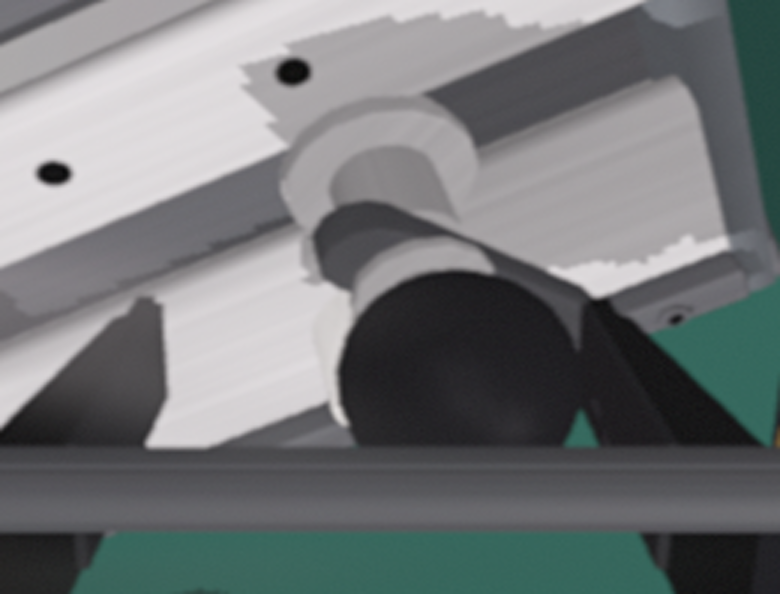

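Run:
```python
from h import *
import pickle
c=wcam('w21.png')
P=lambda x,y:(x/3+160-.3,y/2.7+130-.3)
for nm,q,h in [('ball',(460,385),60),('collar top rimL',(282,185),6),('collarR',(478,165),6),('coltop',(395,97),6),('rear',(318,225),36),('e1',(380,203),36),('e2',(480,240),36),('e3',(585,292),36)]:
    print(nm,tb(c,*P(*q),h))
```

```text
[458.1  98.  123.6] [-3.138 -0.014 -0.242] 15.5333
ball [ -0.8 -30.1]
collar top rimL [ 12.1 -13. ]
collarR [ -3.8 -48.9]
coltop [ 21.9 -40.7]
rear [ 25.3 -21. ]
e1 [ 24.6 -31.7]
e2 [  6.2 -43.3]
e3 [-20.2 -56.3]
```

>>> arm_command(deltas=[[[0.1,-0.02,0,0.06,0],[0,-0.02,0.01,0.05,0.1],[0,0,0.005,0,0.13],[0,0,0,0,0.13],[0,0,0,0,0.13],[0,0,0,0,0.07],[0,0,0,0,0]]])

```text
t: 16.17
eef_pos: [453.2, 99.7, 137.6]
tcp_rot: [-3.138, -0.014, 0.219]
ft_force: [-0.5, -0.7, 0.9]
opening: 1.001
```

Run:
```python
from h import *
c=wcam('w22.png'); print(env.state()['ft_force'])
g=c['frame'][:,:,::-1]; cv2.imwrite('pics/w22z.png',cv2.resize(g[130:350,160:420],None,fx=3,fy=2.7,interpolation=cv2.INTER_CUBIC))
```

```text
[453.2  99.7 137.6] [-3.138 -0.014  0.219] 16.1667
[ 0.11446255 -0.15157775  0.24549077]
```

View pics/w22.png

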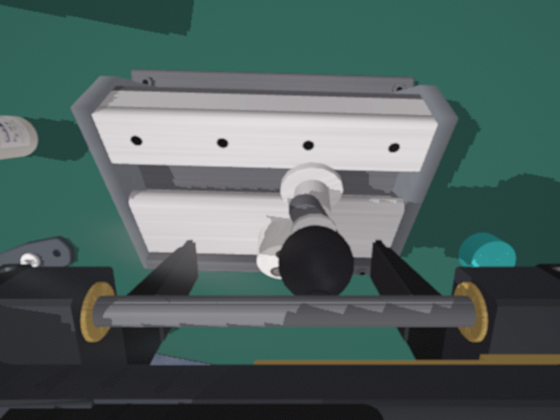

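>>> arm_command(deltas=[[[0,0.01,0,-0.06,0],[0,0,0,-0.06,0],[0,0,0,0,0]]])

```text
t: 16.47
eef_pos: [454.4, 99.7, 125.1]
tcp_rot: [-3.138, -0.016, 0.21]
ft_force: [0.2, -0.3, 0.7]
opening: 0.999
```

>>> arm_command(deltas=[[[1,0,0,0,0],[1,0,0,0,0],[1,0,0,0,0],[1,0,0,0,0],[1,0,0,0,0],[1,0,0,0,0],[1,0,0,0,0],[1,0,0,0,0],[1,0,0,0,0],[1,0,0,0,0],[1,0,0,0,0],[1,0,0,0,0]]])

```text
t: 17.47
eef_pos: [453.9, 99.1, 124.7]
tcp_rot: [-3.139, -0.014, 0.208]
ft_force: [-0.1, -1.8, 0.5]
opening: 0.405
```

Run:
```python
from h import *
c=wcam('w23.png'); s=env.state(); print(s['ft_force'],s['moment'],s['opening'])
g=c['frame'][:,:,::-1]; cv2.imwrite('pics/w23z.png',cv2.resize(g[130:350,160:420],None,fx=3,fy=2.7,interpolation=cv2.INTER_CUBIC))
```

```text
[453.9  99.1 124.7] [-3.139 -0.014  0.208] 17.4667
[-0.78492964 -1.81956378 -0.38505223] [-0.30469399  0.11931082  0.02940942] 0.4066952333076125
```

View pics/w23z.png

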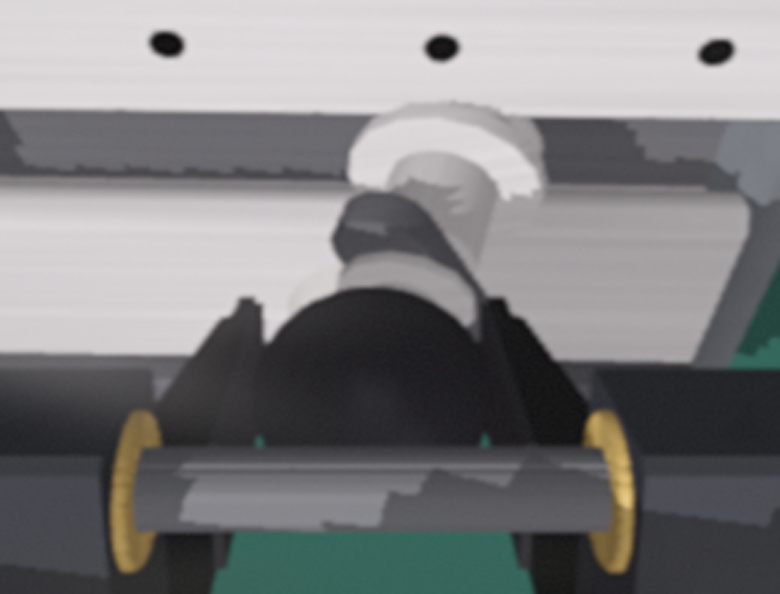

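>>> arm_command(deltas=[[[1,-0.01,0.05,0,0],[1,-0.01,0.05,0,0],[1,-0.01,0.05,0,0],[1,0,0,0,0]]])

```text
t: 17.85
eef_pos: [451.1, 106.9, 123.6]
tcp_rot: [3.132, -0.009, 0.212]
ft_force: [0.0, -2.4, 5.4]
opening: 0.407
```

Run:
```python
from h import *
c=wcam('w24.png'); s=env.state(); print(s['ft_force'],s['moment'],s['opening'])
g=c['frame'][:,:,::-1]; cv2.imwrite('pics/w24z.png',cv2.resize(g[130:350,160:420],None,fx=3,fy=2.7,interpolation=cv2.INTER_CUBIC))
P=lambda x,y:(x/3+160-.3,y/2.7+130-.3)
```

```text
[451.1 106.9 123.6] [ 3.132 -0.009  0.212] 17.85
[  0.10850047 -18.08392918  -0.42923839] [-2.746124   -0.06700052 -0.15779102] 0.40959978978186257
```

View pics/w24z.png

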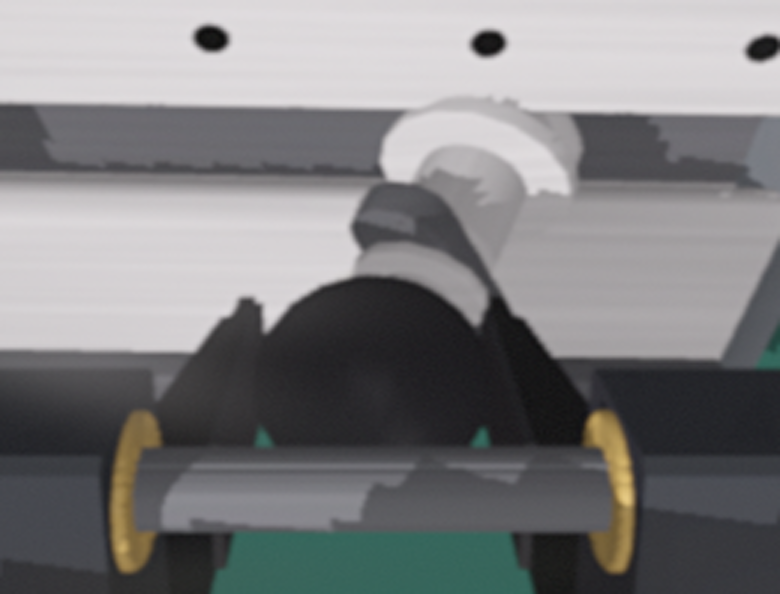

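>>> arm_command(deltas=[[[1,-0.003,0.015,0,-0.1],[1,-0.003,0.015,0,-0.1],[1,-0.003,0.015,0,-0.1],[1,0,0,0,0]]])

```text
t: 18.23
eef_pos: [456.1, 106.8, 123.5]
tcp_rot: [3.124, -0.02, -0.028]
ft_force: [-5.5, -8.6, 8.7]
opening: 0.407
```

Run:
```python
from h import *
c=wcam('w25.png'); s=env.state(); print(s['ft_force'],s['moment'],s['opening'])
g=c['frame'][:,:,::-1]; cv2.imwrite('pics/w25z.png',cv2.resize(g[130:350,160:420],None,fx=3,fy=2.7,interpolation=cv2.INTER_CUBIC))
for y in (0,-14,-30): p=proj(c,o+y*yt); print(y,((p-[160,130])*[3,2.7]).round())
```

```text
[456.1 106.8 123.5] [ 3.124 -0.02  -0.028] 18.2333
[  1.91311826 -15.1027139   -1.0550144 ] [-2.23595018 -0.45656919  0.03024441] 0.4066002419564514
0 [306. 195.]
-14 [373. 182.]
-30 [449. 166.]
```

View pics/w25z.png

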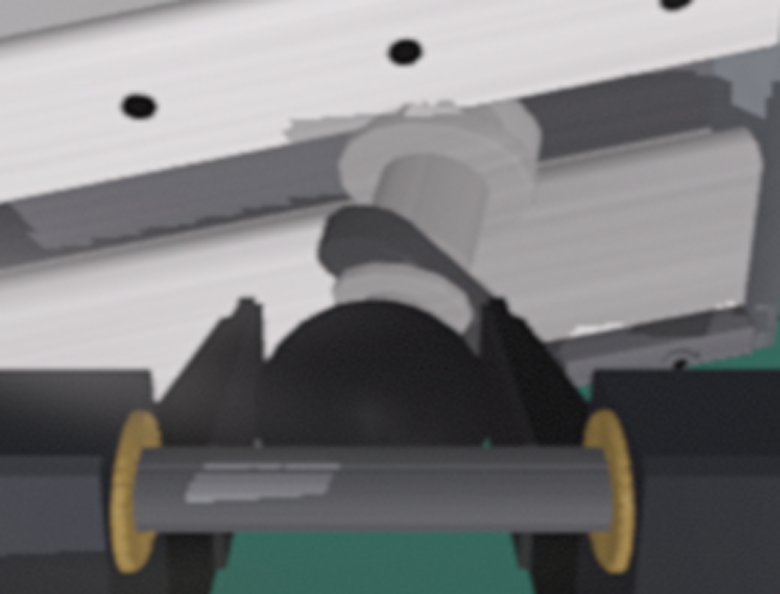

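>>> arm_command(deltas=[[[0.5,0,0,0,0],[0.2,0,0,0,0],[0.2,0,0,0,0],[0.2,0,0,0,0],[0.2,0,0,0.03,0],[0.2,0,0,0.05,0],[0.2,0,0,0.05,0.1],[0.2,0,0,0,0.1],[0.2,0,0,0,0.1],[0.2,0,0,0,0]]])

```text
t: 19.12
eef_pos: [456.8, 107.0, 138.9]
tcp_rot: [3.124, -0.022, 0.221]
ft_force: [0.4, -0.1, -0.1]
opening: 0.798
```

Run:
```python
from h import *
c=wcam('w26.png'); s=env.state(); print(s['ft_force'],s['moment'],s['opening'])
g=c['frame'][:,:,::-1]; cv2.imwrite('pics/w26z.png',cv2.resize(g[130:350,160:420],None,fx=3,fy=2.7,interpolation=cv2.INTER_CUBIC))
for nm,x,y,z in [('col0',0,0,6),('col-14',0,-14,6),('col-30',0,-30,6),('ball',0,-14,60),('ball-30',0,-30,60)]: p=proj(c,o+y*yt+x*xt+z*n); print(nm,((p-[160,130])*[3,2.7]).round())
```

```text
[456.8 107.  138.9] [ 3.124 -0.022  0.221] 19.1167
[-0.00512149 -0.72131761 -0.60972663] [0.00257351 0.04829781 0.03812245] 0.7985583919937783
col0 [338. 191.]
col-14 [404. 192.]
col-30 [478. 194.]
ball [411. 380.]
ball-30 [501. 381.]
```

View pics/w26z.png

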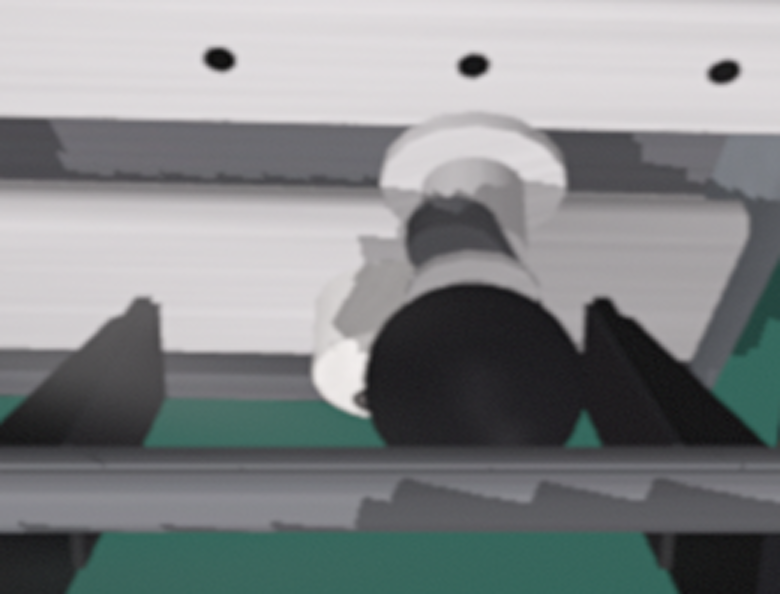

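>>> arm_command(deltas=[[[0.5,0,0,0.2,-0.02],[1,0,0,0.25,0],[1,0.1,-0.15,0.1,0],[1,0.15,-0.2,0,0],[1,0.1,-0.18,0,0],[1,0,0,0,0],[1,0,0,0,0],[1,0,0,0,0],[1,0,0,0,0],[1,0,0,0,0],[1,0,0,0,0]]])

```text
t: 20.08
eef_pos: [490.5, 54.9, 197.9]
tcp_rot: [3.125, -0.021, 0.178]
ft_force: [-0.6, 0.3, -0.2]
opening: 0.086
```

Run:
```python
from h import *
c=wcam('w27.png'); s=env.state(); print(s['ft_force'],s['opening'])
for nm,x,y,z in [('col0',0,0,6),('col-14',0,-14,6),('col-30',0,-30,6),('ball',0,-14,60),('ball-30',0,-30,60),('sample',-49,-14,24)]: p=proj(c,o+y*yt+x*xt+z*n); print(nm,p.round())
```

```text
[490.5  54.9 197.9] [ 3.125 -0.021  0.178] 20.0833
[ 0.27688872  0.60369583 -0.40864245] 0.04656958856413808
col0 [204. 213.]
col-14 [221. 213.]
col-30 [240. 213.]
ball [212. 267.]
ball-30 [235. 266.]
sample [226. 266.]
```

View pics/w27.png

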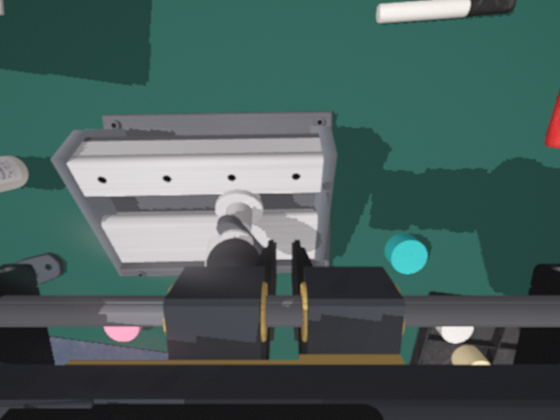

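>>> arm_command(deltas=[[[1,0.025,-0.025,-0.25,0],[1,0,0,-0.3,0],[1,0,0,-0.25,0],[1,0,0,0,0]]])

```text
t: 20.47
eef_pos: [493.5, 53.7, 117.3]
tcp_rot: [3.124, -0.026, 0.179]
ft_force: [0.1, 0.4, 0.7]
opening: 0.004
```

>>> arm_command(deltas=[[[1,-0.01,0,-0.12,0],[1,0,0,-0.1,0],[1,0,0,0,0]]])

```text
t: 20.72
eef_pos: [492.6, 54.4, 95.6]
tcp_rot: [3.124, -0.025, 0.18]
ft_force: [0.3, -1.2, -0.1]
opening: 0.006
```

>>> arm_command(deltas=[[[1,-0.01,0.05,0,0],[1,-0.01,0.05,0,0],[1,0,0,0,0]]])

```text
t: 20.97
eef_pos: [491.4, 65.4, 97.7]
tcp_rot: [3.124, -0.028, 0.18]
ft_force: [0.3, 1.0, 0.2]
opening: 0.002
```

>>> arm_command(deltas=[[[1,-0.01,0.04,0,0],[1,-0.01,0.04,0,0],[1,0,0,0,0]]])

```text
t: 21.22
eef_pos: [490.4, 74.6, 99.8]
tcp_rot: [3.123, -0.032, 0.18]
ft_force: [0.6, 0.4, -0.2]
opening: 0.001
```

Run:
```python
from h import *
c=wcam('w28.png'); s=env.state(); print(s['ft_force'],s['moment'])
P=s['eef_pos']-o; print('u',P[0]*.981+P[1]*.194,'y',P@yt)
for nm,x,y,z in [('col0',0,0,6),('col-14',0,-14,6),('col-30',0,-30,6),('ball',0,-14,60),('ball-30',0,-30,60),('sample',-49,-14,24)]: p=proj(c,o+y*yt+x*xt+z*n); print(nm,p.round())
```

```text
[490.4  74.6  99.8] [ 3.123 -0.032  0.18 ] 21.2167
[ 0.25571667 -0.27559625 -0.18779821] [ 0.00956773  0.0016982  -0.02927117]
u -0.024559693531244875 y -44.748941262548065
col0 [201. 266.]
col-14 [227. 265.]
col-30 [256. 265.]
ball [215. 366.]
ball-30 [251. 365.]
sample [234. 338.]
```

View pics/w28.png

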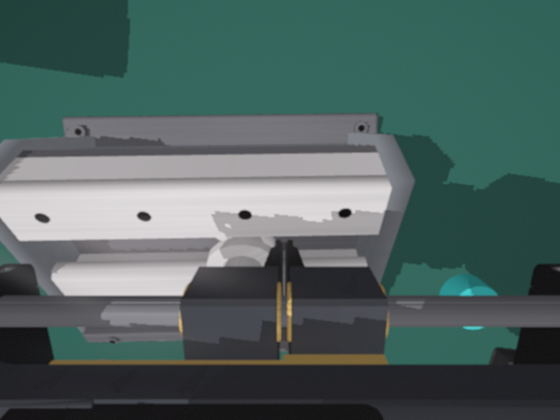

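>>> arm_command(deltas=[[[1,0.005,-0.03,-0.03,0],[1,0,0,-0.04,0],[1,0,0,0,0]]])

```text
t: 21.52
eef_pos: [490.9, 71.3, 92.4]
tcp_rot: [3.123, -0.032, 0.181]
ft_force: [0.3, 0.5, -0.2]
opening: 0.007
```

>>> arm_command(deltas=[[[1,-0.01,0.04,-0.01,0],[1,-0.005,0.04,-0.01,0],[1,-0.005,0.03,-0.01,0],[1,0,0,0,0]]])

```text
t: 21.85
eef_pos: [491.2, 78.4, 90.8]
tcp_rot: [3.116, -0.035, 0.183]
ft_force: [-2.8, 1.2, 0.2]
opening: 0.003
```

Run:
```python
from h import *
c=wcam('w29.png'); s=env.state(); print(s['ft_force'],s['moment'])
P=s['eef_pos']-o; print('u',P[0]*.981+P[1]*.194,'y',P@yt)
for nm,x,y,z in [('col0',0,0,6),('col-14',0,-14,6),('col-30',0,-30,6)]: p=proj(c,o+y*yt+x*xt+z*n); print(nm,p.round())
```

```text
[491.2  78.4  90.8] [ 3.116 -0.035  0.183] 21.85
[-1.72664457 -0.1922548   1.25115659] [-0.24747027  0.40866592 -0.02650317]
u 1.4253113840620113 y -40.839260462600066
col0 [205. 275.]
col-14 [231. 275.]
col-30 [262. 274.]
```

View pics/w29.png

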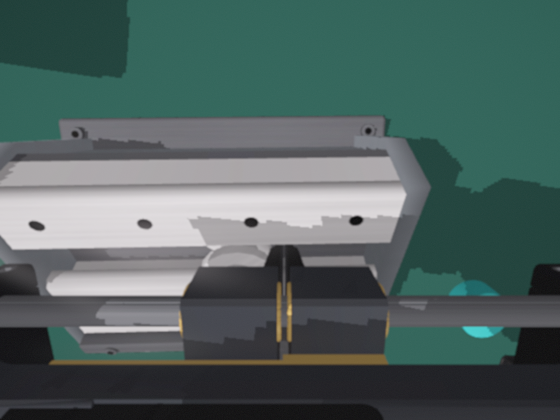

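>>> arm_command(deltas=[[[1,-0.015,0.04,0.01,0],[1,-0.01,0.03,0,0],[1,0,0.02,0,0],[1,0,0,0,0]]])

```text
t: 22.23
eef_pos: [489.4, 87.8, 91.9]
tcp_rot: [3.115, -0.037, 0.182]
ft_force: [0.5, -6.3, 1.4]
opening: 0.005
```

Run:
```python
from h import *
c=wcam('w30.png'); s=env.state(); print(s['ft_force'],s['moment'])
P=s['eef_pos']-o; print('u',P[0]*.981+P[1]*.194,'y',P@yt)
for nm,x,y,z in [('col0',0,0,6),('col-14',0,-14,6),('col-30',0,-30,6)]: p=proj(c,o+y*yt+x*xt+z*n); print(nm,p.round())
g=c['frame'][:,:,::-1]; cv2.imwrite('pics/w30z.png',cv2.resize(g[200:300,160:420],None,fx=3,fy=3,interpolation=cv2.INTER_CUBIC))
```

```text
[489.4  87.8  91.9] [ 3.115 -0.037  0.182] 22.2333
[-0.26267285 -5.08630552  1.56355474] [-0.90193503 -0.02041379 -0.06004298]
u 1.4696270844781214 y -31.454369959037344
col0 [223. 274.]
col-14 [250. 273.]
col-30 [280. 273.]
```

View pics/w30z.png

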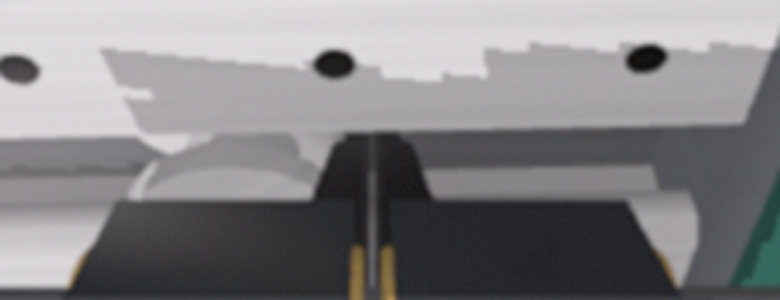

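>>> arm_command(deltas=[[[1,0.01,-0.06,0.02,0],[1,0.01,-0.1,0.2,0],[1,0,0,0.4,0],[1,0,0,0.35,0],[0,0,0,0.1,0],[0,0,0,0,0]]])

```text
t: 22.78
eef_pos: [488.7, 72.7, 201.6]
tcp_rot: [3.119, -0.03, 0.183]
ft_force: [-1.2, -0.0, 0.5]
opening: 0.092
```

```bash
cat > look.py <<'E'
from h import *
import sys
c=wcam(sys.argv[1]+'.png'); s=env.state(); print(s['ft_force'],s['opening'])
x0,x1=int(sys.argv[2]),int(sys.argv[3]); y0,y1=int(sys.argv[4]),int(sys.argv[5])
g=c['frame'][:,:,::-1]; cv2.imwrite('pics/'+sys.argv[1]+'z.png',cv2.resize(g[y0:y1,x0:x1],None,fx=3,fy=3,interpolation=cv2.INTER_CUBIC))
for nm,x,y,z in [('col0',0,0,6),('col-14',0,-14,6),('ball-14',0,-14,60),('rear-14',21,-14,36),('tip-14',-49,-14,36),('sample',-49,-14,24)]: p=proj(c,o+y*yt+x*xt+z*n); print(nm,((p-[x0,y0])*3).round())
import pickle; pickle.dump((c,x0,y0),open('last.pkl','wb'))
E
python3 look.py w31 130 370 130 300
```

```text
[488.7  72.7 201.6] [ 3.119 -0.03   0.183] 22.7833
[0.01396617 0.75431134 0.44446878] 0.13237902470782148
col0 [286. 254.]
col-14 [336. 254.]
ball-14 [321. 411.]
rear-14 [321. 279.]
tip-14 [343. 445.]
sample [346. 411.]
```

View pics/w31z.png

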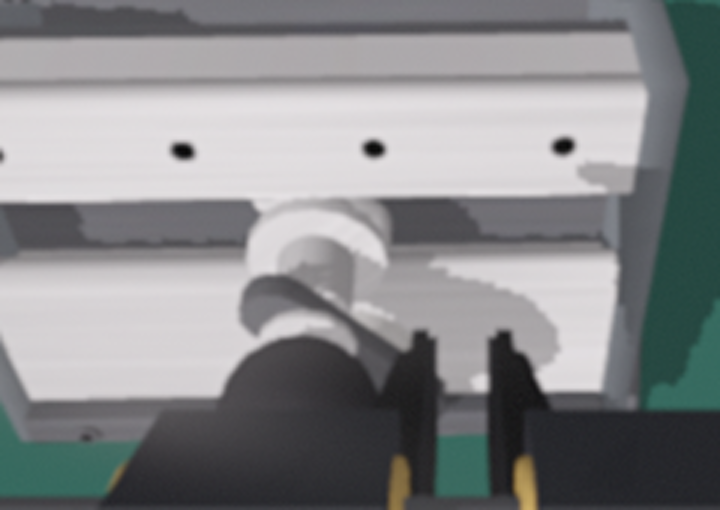

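Run:
```python
from h import *
import pickle
c,x0,y0=pickle.load(open('last.pkl','rb'))
for nm,q,h in [('e1',(310,280),36),('e2',(350,307),36),('e3',(405,350),36),('rear',(243,300),36),('colL',(247,245),6),('colR',(388,240),6),('coltop',(320,202),6),('balltopish',(300,337),60)]:
    print(nm,tb(c,q[0]/3+x0-.3,q[1]/3+y0-.3,h))
```

```text
e1 [ 21.  -11.2]
e2 [ 11.  -20.2]
e3 [ -6.1 -33.4]
rear [14.3  6.1]
colL [ 4.3 10.4]
colR [  5.3 -28.6]
coltop [ 19.8 -11.2]
balltopish [ 27.7 -11.6]
```

>>> arm_command(deltas=[[[1,-0.04,0.005,0,0.01],[1,-0.04,0,-0.2,0],[1,0,0,-0.3,0],[1,0,0,-0.25,0],[1,0,0,-0.08,0],[1,0,0,0,0]]])

```text
t: 23.33
eef_pos: [475.5, 74.0, 109.1]
tcp_rot: [3.121, -0.023, 0.194]
ft_force: [0.7, -0.4, 0.4]
opening: 0.005
```

>>> arm_command(deltas=[[[1,-0.03,-0.006,0.01,0],[1,-0.05,-0.01,-0.01,0],[1,-0.05,-0.01,-0.02,0],[1,0,0,0,0]]])

```text
t: 23.67
eef_pos: [459.8, 71.4, 105.6]
tcp_rot: [3.122, -0.019, 0.195]
ft_force: [-0.3, -0.3, -0.2]
opening: 0.008
```

```bash
python3 look.py w32 130 370 130 300; python3 -c "
from h import *
P=env.state()['eef_pos']-o; print('u',P[0]*.981+P[1]*.194,'y',P@yt,P[2])"
```

```text
[459.8  71.4 105.6] [ 3.122 -0.019  0.195] 23.6667
[-0.03217048  0.30770612  0.38839752] 0.0026904659650224803
col0 [226. 234.]
col-14 [303. 233.]
ball-14 [268. 497.]
rear-14 [270. 274.]
tip-14 [314. 522.]
sample [319. 469.]
u -30.162324341449295 y -41.79616245153782 13.95187302584661
```

View pics/w32z.png

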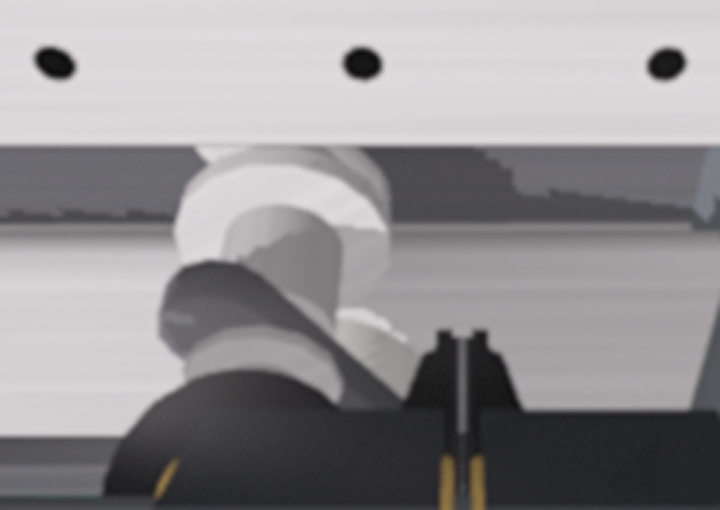

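>>> arm_command(deltas=[[[1,-0.04,-0.008,-0.02,0],[1,-0.04,-0.008,-0.025,0],[1,0,0,0,0]]])

```text
t: 23.97
eef_pos: [452.3, 69.7, 102.4]
tcp_rot: [3.121, -0.023, 0.195]
ft_force: [-0.5, -1.1, 0.7]
opening: 0.004
```

```bash
python3 look.py w33 130 370 130 300; python3 -c "
from h import *
P=env.state()['eef_pos']-o; print('u',P[0]*.981+P[1]*.194,'y',P@yt,P[2])"
```

```text
[452.3  69.7 102.4] [ 3.121 -0.023  0.195] 23.9667
[-0.50684697 -0.49497577  0.58593178] 0.007141317544912588
col0 [218. 196.]
col-14 [298. 196.]
ball-14 [260. 457.]
rear-14 [262. 227.]
tip-14 [309. 495.]
sample [314. 442.]
u -37.98218877491891 y -41.999384396645624 10.518315665036695
```

View pics/w33z.png

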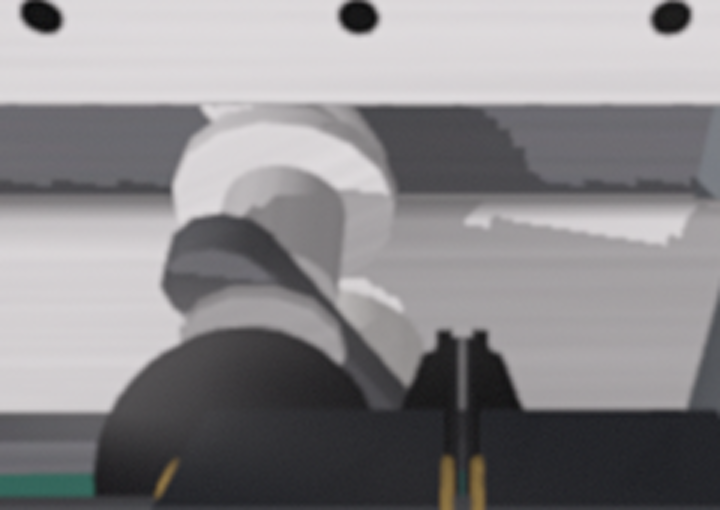

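>>> arm_command(deltas=[[[1,-0.03,-0.003,-0.035,0],[1,-0.03,-0.003,-0.03,0],[1,0,0,0,0]]])

```text
t: 24.27
eef_pos: [446.5, 69.0, 95.8]
tcp_rot: [3.121, -0.024, 0.195]
ft_force: [0.8, -1.4, -0.1]
opening: 0.007
```

```bash
python3 look.py w34 130 370 110 280; python3 -c "
from h import *
P=env.state()['eef_pos']-o; print('u',P[0]*.981+P[1]*.194,'y',P@yt,P[2])"
```

```text
[446.5  69.   95.8] [ 3.121 -0.024  0.195] 24.2667
[-0.95574702 -0.06046624 -0.44403   ] 0.008025359598352927
col0 [211. 230.]
col-14 [294. 230.]
ball-14 [252. 499.]
rear-14 [255. 256.]
tip-14 [306. 544.]
sample [311. 489.]
u -43.841065469829466 y -41.60366317368228 3.970159458037685
```

View pics/w34z.png

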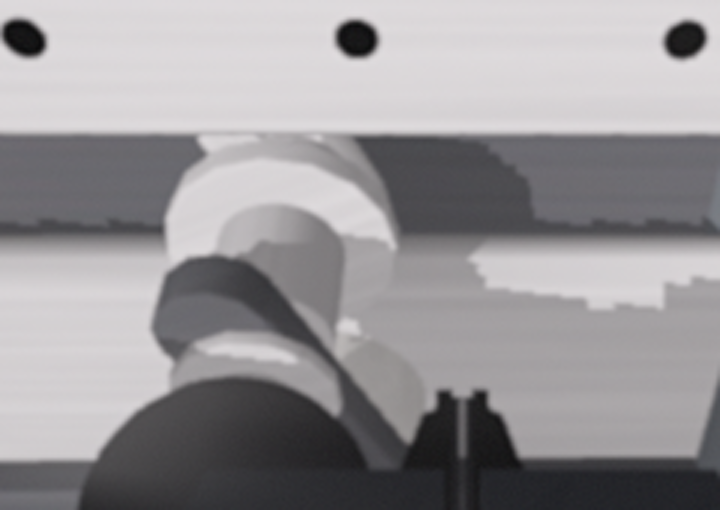

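```bash
cat > pt.py <<'E'
from h import *
import pickle,sys
c,x0,y0=pickle.load(open('last.pkl','rb'))
for a in sys.argv[1:]:
    u,v,h=map(float,a.split(',')); print(a,tb(c,u/3+x0-.3,v/3+y0-.3,h))
E
python3 pt.py 270,265,36 330,345,36 400,435,36 165,215,6 397,240,6 405,465,30
```

```text
270,265,36 [ 19.6 -15.7]
330,345,36 [  3.9 -22.5]
400,435,36 [-17.2 -31.9]
165,215,6 [3.6 7.1]
397,240,6 [ -2.1 -31.1]
405,465,30 [-33.3 -32.2]
```

>>> arm_command(deltas=[[[1,0.01,-0.06,0.02,0],[1,0.02,-0.12,0,0],[1,-0.09,-0.02,0,0],[1,-0.09,-0.015,0,0],[1,0,0,0,0]]])

```text
t: 24.73
eef_pos: [430.4, 46.2, 98.0]
tcp_rot: [3.121, -0.024, 0.196]
ft_force: [0.1, -0.2, -0.4]
opening: 0.001
```

```bash
python3 -c "
from h import *
s=env.state();P=s['eef_pos']-o; print('u',P[0]*.981+P[1]*.194,'y',P@yt,P[2]+92,s['tcp_rot'],s['t'])"
```

```text
u -64.43890411271822 y -60.7229704177384 98.03124513471069 [ 3.12140604 -0.02371846  0.19569426] 24.7333
```

>>> arm_command(deltas=[[[1,0.03,0.01,-0.035,0],[1,-0.015,0.08,0,0],[1,-0.01,0.05,-0.005,0],[1,0,0,0,0]]])

```text
t: 25.07
eef_pos: [430.5, 61.8, 93.9]
tcp_rot: [3.121, -0.024, 0.195]
ft_force: [0.4, 0.2, -0.0]
opening: 0.001
```

```bash
python3 look.py w35 130 370 70 240; python3 -c "
from h import *
P=env.state()['eef_pos']-o; print('u',P[0]*.981+P[1]*.194,'y',P@yt,P[2]+92)"
```

```text
[430.5  61.8  93.9] [ 3.121 -0.024  0.195] 25.0667
[ 0.53731633  0.77908464 -0.30640098] 0.0015020190060338926
col0 [177. 249.]
col-14 [264. 248.]
ball-14 [211. 499.]
rear-14 [214. 247.]
tip-14 [278. 580.]
sample [285. 527.]
u -61.24799463951196 y -45.6168446016868 94.01380007515625
```

View pics/w35.png

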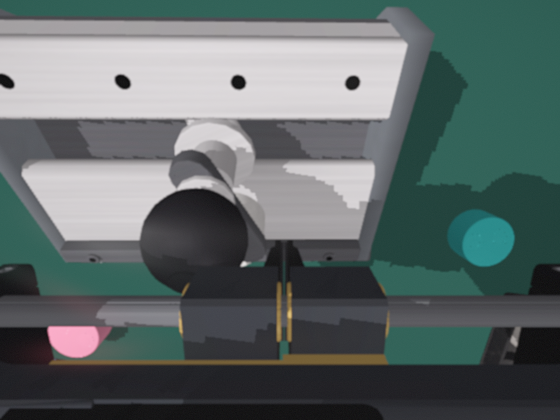

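>>> arm_command(deltas=[[[1,-0.01,0.04,0.015,0],[1,-0.01,0.04,0.0,0],[1,0,0,0,0]]])

```text
t: 25.37
eef_pos: [428.2, 70.7, 95.6]
tcp_rot: [3.121, -0.023, 0.196]
ft_force: [0.4, -0.8, -0.2]
opening: 0.005
```

```bash
python3 look.py w36 130 370 70 240; python3 -c "
from h import *
P=env.state()['eef_pos']-o; print('u',P[0]*.981+P[1]*.194,'y',P@yt,P[2]+92)"
```

```text
[428.2  70.7  95.6] [ 3.121 -0.023  0.196] 25.3667
[ 0.74232501 -0.50903297 -0.43496787] 0.001254843318433456
col0 [236. 244.]
col-14 [322. 244.]
ball-14 [287. 491.]
rear-14 [289. 242.]
tip-14 [331. 574.]
sample [336. 521.]
u -61.66288574134611 y -36.48400661880516 95.59818947764991
```

View pics/w36z.png

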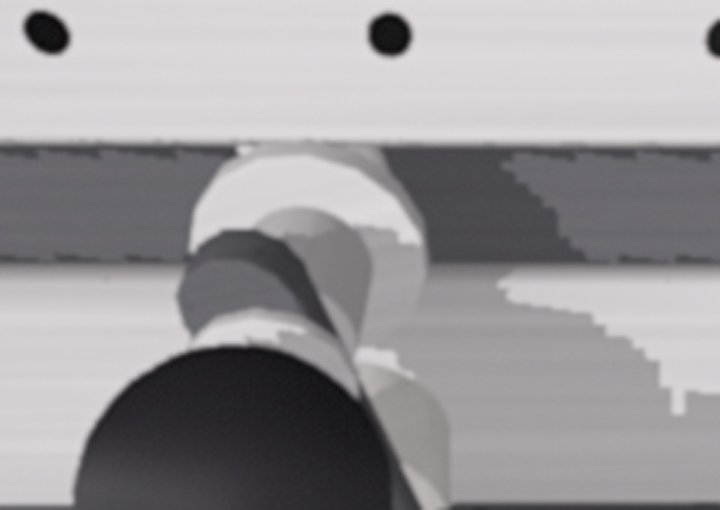

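```bash
python3 pt.py 285,240,36 330,330,36 400,470,36 192,225,6 427,240,6 235,490,60 450,440,24
```

```text
285,240,36 [ 21.5 -13.4]
330,330,36 [  6.6 -18. ]
400,470,36 [-21.9 -26.8]
192,225,6 [3.9 6.7]
427,240,6 [  1.  -31.1]
235,490,60 [ 0.4 -7.4]
450,440,24 [-27.4 -34.8]
```

>>> arm_command(deltas=[[[1,-0.008,0.04,0,0],[1,-0.008,0.04,0,0],[1,0,0,0,0]]])

```text
t: 25.67
eef_pos: [426.4, 78.9, 95.6]
tcp_rot: [3.121, -0.023, 0.196]
ft_force: [-0.4, -3.6, 0.9]
opening: 0.005
```

```bash
python3 look.py w37 130 370 70 240; python3 -c "
from h import *
P=env.state()['eef_pos']-o; print('u',P[0]*.981+P[1]*.194,'y',P@yt,P[2]+92)"
```

```text
[426.4  78.9  95.6] [ 3.121 -0.023  0.196] 25.6667
[-1.10699879 -1.77374322  0.12879023] 0.0009792008545365179
col0 [288. 243.]
col-14 [373. 243.]
ball-14 [354. 489.]
rear-14 [355. 241.]
tip-14 [379. 572.]
sample [382. 520.]
u -61.9241519883791 y -28.003895727646047 95.61926863317724
```

View pics/w37z.png

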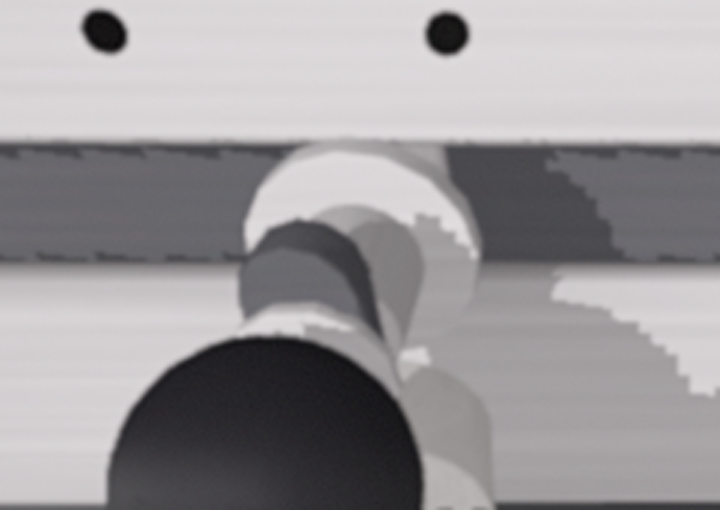

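```bash
python3 pt.py 340,230,36 365,275,36 383,330,36 247,220,6 480,240,6 265,490,60 494,440,24 240,290,36
```

```text
340,230,36 [ 22.8 -12.1]
365,275,36 [ 15.7 -14.9]
383,330,36 [  6.4 -16.9]
247,220,6 [4.6 6.2]
480,240,6 [  0.8 -31.4]
265,490,60 [ 0.1 -2.7]
494,440,24 [-27.7 -33.9]
240,290,36 [13.3  1.9]
```

>>> arm_command(deltas=[[[1,0,0.015,0,0],[1,0.01,-0.06,0.01,0],[1,0.02,-0.15,0.02,0],[1,0.02,-0.1,0.2,0],[0.8,0,0,0.4,0],[0.8,0,0,0.35,0],[0.8,0.2,0.1,0.1,0],[0.8,0.3,0.2,0,0],[0.8,0.2,0.1,0,0],[0.8,0,0,0,0]]])

```text
t: 26.55
eef_pos: [504.7, 87.1, 211.4]
tcp_rot: [3.123, -0.028, 0.193]
ft_force: [-1.1, 0.7, 0.0]
opening: 0.2
```

```bash
python3 look.py w38 130 370 110 280
```

```text
[504.7  87.1 211.4] [ 3.123 -0.028  0.193] 26.55
[-0.03007862  0.28289966  0.26144395] 0.19641088220300665
col0 [333. 364.]
col-14 [380. 364.]
ball-14 [372. 520.]
rear-14 [372. 395.]
tip-14 [384. 544.]
sample [385. 511.]
```

View pics/w38.png

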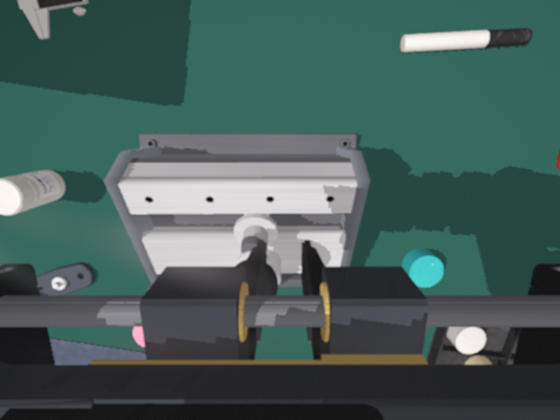

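>>> arm_command(deltas=[[[0.8,-0.2,0,0.2,0],[0.8,-0.35,0,0.2,0],[0.8,-0.35,0,0,0],[0.8,-0.2,0,0,0],[0.8,0,0,0,0]]])

```text
t: 27.02
eef_pos: [385.7, 84.5, 249.1]
tcp_rot: [3.125, -0.021, 0.193]
ft_force: [1.7, 0.4, 1.8]
opening: 0.198
```

```bash
python3 look.py w39 180 420 50 220
```

```text
[385.7  84.5 249.1] [ 3.125 -0.021  0.193] 27.0167
[0.27586156 0.71117773 0.7810398 ] 0.19907671033093133
col0 [252. 131.]
col-14 [298. 131.]
ball-14 [299. 225.]
rear-14 [299. 107.]
tip-14 [299. 323.]
sample [299. 301.]
```

View pics/w39.png

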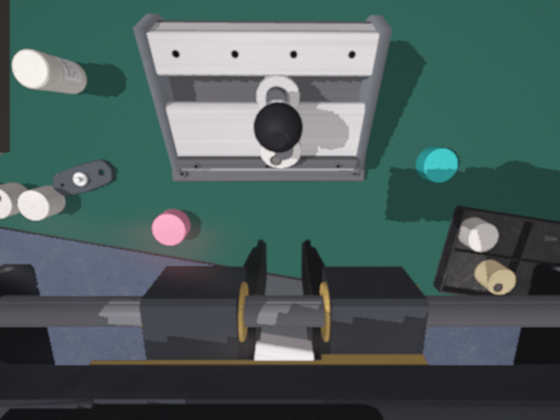

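View pics/w39z.png

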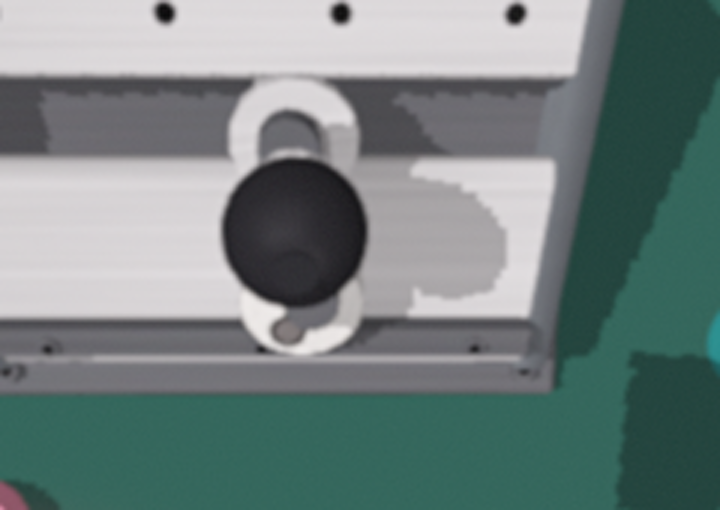

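```bash
python3 - <<'E'
import cv2
g=cv2.imread('pics/w39.png')[95:175,250:310]
cv2.imwrite('pics/w39y.png',cv2.convertScaleAbs(cv2.resize(g,None,fx=7,fy=7,interpolation=cv2.INTER_CUBIC),alpha=1.3,beta=20))
E
python3 pt.py 265,120,36 320,130,36 294,132,6 301,300,24 295,230,60
```

```text
265,120,36 [17.8 -4.7]
320,130,36 [ 15.  -19.5]
294,132,6 [  0.1 -12.5]
301,300,24 [-48.1 -14.4]
295,230,60 [ -1.3 -12.6]
```

View pics/w39y.png

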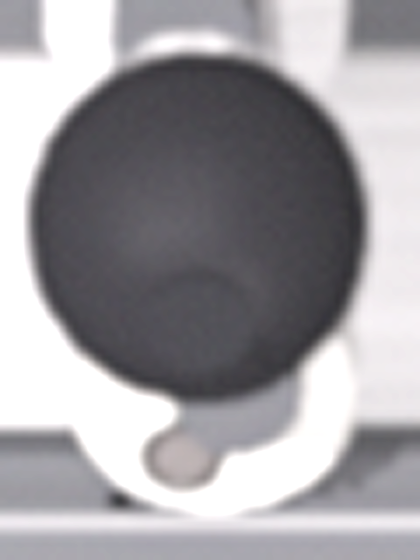

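Run:
```python
from h import *
import pickle
c,_,_=pickle.load(open('last.pkl','rb'))
for q in [(240,450),(180,405),(298,400)]: print(tb(c,250+q[0]/7-.4,95+q[1]/7-.4,36))
print(env.state()['t'])
```

```text
[-50.3 -18. ]
[-42.9  -9.9]
[-42.2 -25.6]
27.0667
```

```bash
python3 -c "
from h import *
print(env.job_done(), env.state()['t'])"
```

```text
the job is handed in; nothing more can be done
the job is handed in; nothing more can be done
```

The hold-down is seated in the slot and turned crosswise, its finger reaches over the middle of the sample, and I handed the job in at about 27 s of the 45 s. The hand-in reports no verdict, so what follows rests on my own measurements.

**How it went**
- I gripped the ball knob with the jaws along the finger, put the foot part-way into the slot, and tilted it to 30° against the low lip.
- I then pressed it down until the wrist force, about 9.5 N, pointed square to the plate. That was my sign that the collar was seated with the foot along the slot.
- Turning the knob in the grip brought the finger only about 61° round. It also leaned the hold-down and shifted it about 16 mm along the slot, towards −y.
- A second grip at the knob, to drag it back, jammed at about 18 N and did not help.
- I finished with the closed fingers. I pushed the collar back along the slot, then pushed the finger round from its side.

**Last checks, from the final wrist picture**

| Check | Measured | Limit |
|---|---|---|
| Shank position across the slot | within about 1–2 mm of the middle | 8 mm |
| Foot from exactly crosswise | about 7° | 20° |
| Finger-tip point from centre of sample top | about 6 mm | 18 mm |
| Sample down the slope from the slot | about 48 mm | 41–57 mm |

In the picture the collar looks flat on the plate and the knob shows no lean. The sample looks flat against the fence. The jar and key look undisturbed; in the pictures just before it so does the marker, and the part of the caliper in view. The gripper is clear of everything.

**What is less certain**
- The finger is about 7° short of straight down the slope.
- The collar's height was judged from pictures and force, not measured directly.
- While I was opening the jaws after seating, one pad briefly pressed on the finger and leaned the hold-down by about 12°. It righted itself once I raised the gripper.

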